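# Pull the oven door down with the hook pole

### The arm

A 6-joint arm with a two-finger parallel gripper is mounted at the origin on a cart in front of the work surface, level with it; the furniture and walls round the work are solid. World frame = base frame: x ahead of the robot, y to its left, z up, the work surface at z = 0. Lengths are in m, angles in rad, forces in N, time in s.
With the tool pointing down it reaches from about 0.35 to 0.975 m from the base axis. Payload 7.1 kg.
Tool frame: the origin (TCP) lies midway between the tips of the shut fingers; the grasp point (between the pads) lies 19 mm behind it (env.pinch_z is the distance from the TCP to the grasp point, in m); z points along the fingers, y is the direction in which the jaws open and shut (so a half turn about z gives the same grasp; the last joint's range is limited). The gripper opens to 88 mm and grips with 3 to 60 N. Pads are 20 mm wide; open, the fingers measure 115 mm over their backs; the gripper's body (75 mm by 178 mm) begins 61 mm behind the grasp point.
Start: joints at [1.304, 0.423, 1.63, -0, 1.089, -0.019], TCP at [0.153, 0.606, 0.223] pointing down, gripper open.
Joint ranges: [-3, 3], [-0.9, 2.11], [0.09, 2.58], [-1.31, 4.45], [0.11, 2.69], [-2.54, 2.54]. Speed limits (rad/s): [2.39, 2.39, 3.01, 3.14, 3.14, 3.14].

### API

Orientations are given as a unit quaternion [x, y, z, w].
In Python, from cell import env gives the robot as it stands.
- The arm moves only by the tool carry_out, never from a script. Its argument "deltas" is a list of rows, each a list of 3 entries, a list of its own where there are three numbers: the opening, from 0 (shut) to 1 (fully open), then the shift along the tool's x, y, z in mm, then the turn, a rotation vector about the tool's x, y, z in rad. In form: [[hand, [x, y, z], [rx, ry, rz]], ...]. A call has 1 to 5 rows; each row shifts and turns the pose as measured when the row begins, along the tool's axes as they then stand; what a row does not reach is not made up. A row lasts 1/12 s, in which the tool goes at most 41.7 mm and 7.16 degrees, less where a joint would pass 70% of its speed; a pose out of reach is approached as far as the arm can. A call is refused whole if a number of a shift passes 41.7 or a number of a turn 0.125, either way. A call with a gripper value outside its range is refused whole. The fingers move at their own pace and stop on an object; "newtons" is the grip in N (left out, the last holds). Time passes only in rows, so rows that do not move let the fingers close. It gives the time, the measured TCP pose, the force and the opening at its end, in the units of the state.
- env.read_state(): the state, without advancing time (a new reading comes with each control period).
- env.capture(name): name is "scene" or "top" or "wrist"; returns a dict with "frame" (480x640x3 uint8, red, green, blue), "K" (3x3 intrinsics, pixels), "dist_coeffs" ([k1, k2, p1, p2, k3] as OpenCV has them; the pictures are not rectified), "R" (3x3) and "t" (3): a world point X has camera coordinates R X + t; the wrist camera has in their place "mount" (4x4, takes a point from camera to tool coordinates, whose origin is the TCP and whose axes are the flange's). Camera axes: x right, y down, z forward; pixel columns grow to the right and rows downward; lengths in m; the calibration is good to about 2 mm. A picture is of the moment at which its call begins: read the wrist's pose just before it. There is no depth.
- env.sign_off(): hands the job in, once; it reports no verdict.
The state is a dict: "t": time; "joints": joint angles; "qvel": joint speeds; "joint_efforts": joint torques, N m; "position": TCP position; "ee_rot": TCP orientation; "ft_force": force on the tool from outside, world axes, zero at the start; "moment": the same for the moment, N m; "gripper_width": finger opening in m.
Only numpy, scipy, OpenCV 4.12 (cv2) and the standard library are available. Lean on these libraries where they do the work, as an engineer would, in place of code of your own. Each camera call takes 0.05 s, during which the arm holds its last target. There are 200 camera calls.

### The job

The pepper mill stands in the way of the little oven's drop-down door: first stand it upright on the chopping board. Then pick up the hook pole, put its hook through the ring high on the oven door and pull the door all the way down until it lies open, keeping the robot itself off the oven. Finally take the hook out and lay the pole down flat on the bare worktop, clear of the oven, without dropping it; leave the sugar jar, the mug and the tumbler where they stand.

Things in the scene. Friction and masses are not known exactly. Their poses are not given: they have to be found in the camera images.
- mill_mid (a point): Pepper mill, dark wood, upright, 160 mm high, 58 mm across; this point is on its axis 80 mm above its foot. Its head, 50 mm across, spans 116 to 149 mm above its foot and is good to grip; a 12 mm button tops it. z axis up the mill. It starts upright in front of the oven door, 100 to 120 mm from the door's face, where the falling door would strike it.
- board: Wooden chopping board, fixed, 200 mm along its x, 300 mm along its y, 22 mm thick; origin at the centre of its underside. Mind the wall cabinets over the back of the worktop: underside 0.58 m above it, front edges about 0.6 m ahead of the robot's base, from 0.2 m left of it to the far right.
- pole_grip (a point): Hook pole lying flat on the worktop: wooden handle 130 mm long, 22 wide, 26 high, then a 6 mm steel rod ending in a hook. This point is in the middle of the handle's width and height (13 mm above the worktop), 30 mm behind the handle's front end, near the centre of mass. Its x axis points along the pole to the hook, z up. About 120 g.
- pole_hook (a point): Point on the pole's hook: pole_grip plus 120 mm along its x and 25 mm along its y; same axes. The rod runs straight 120 mm ahead of pole_grip, turns square to the pole's left (+y) for 35 mm, and its tip returns 7 mm toward the handle at 39 mm left; all level with pole_grip, wire 6 mm.
- oven_hinge (a point): Fixed steel counter-top oven, 180 deep, 250 wide, 215 mm high, with a drop-down glass door on its front, 222 mm wide and 126 mm high. This point is the middle of the door's hinge line (along its y), at the door's lower edge, 70 mm above the worktop; x axis into the oven (the front looks to -x), z up. The shut door's outer face is 7 mm ahead of it.
- ring (a point): Centre of the steel ring standing out from the upper middle of the oven door, in the oven's x-z plane: its hole opens sideways (oven's y). Clear hole 30 mm, wire 6 mm. Fixed to the door, turns with it; door shut: 30 mm ahead of the hinge line (23 mm off the face), 115 mm above it, 185 mm above the worktop, axes as the oven's; door down: hangs under it, about 40 mm above the worktop.
- oven_door (a joint): Oven door angle, rad: 0 shut, grows as the door comes down toward the robot, 1.5 at its stop, lying about level. It starts at 0 to 0.15. The hinge is stiff: the door stays at any angle and takes about 2 to 3 N at the ring (less lower down), so it must be pulled all the way down.
- sugar_jar: Bystander: glass sugar jar with a metal lid, 91 mm across, 181 mm high, origin at its foot; stands to the right of the oven's front.
- tea_mug: Bystander: mug, 78 mm across, 101 mm high, 116 mm with its handle, origin at its foot; stands to the right of the oven's front, beside the sugar jar. The mug and the sugar jar may have changed places.
- tumbler: Bystander: glass tumbler, 80 mm across, 91 mm high, origin at its foot; stands left in front of the oven.
Things that resemble listed ones, but are neither listed nor needed, are in the scene too. What is shaped like the part that bears mill_mid but pink or yellow is not meant.

How it is judged:
By the outcome, as a careful person would: the job done as asked, in the order asked, and still so for the second after the job is handed in, with the robot touching nothing.
It also fails if it takes over 72 s, if anything falls off the work surface, if the arm or the gripper's body presses on something with over 40 N, if the wrist force passes 120 N, or if a joint passes its speed limit or range.

## Working session

There is one attempt and no reset: what is moved stays moved. The work goes in short steps, Python scripts to look and compute and a tool call to move; the robot and the scene stay as the last step left them, time stands still between calls to the robot, and variables do not carry over. Pictures are saved under pics/ and viewed, on a budget of 10 in all, crops included, one or two more only if the job needs it, and the job is handed in when it is done.

Besides the shell and the picture viewer there is one more tool, called after "Emit:" as name(argument=value, ...), one argument or row to a line, values as JSON. carry_out: Moves the arm, as the interface text tells. Its arguments: {"type":"object","properties":{"deltas":{"type":"array"},"newtons":{"type":"number"}},"required":["deltas"]}

```bash
ls; mkdir -p pics; python3 - <<'E'
from cell import env
import cv2,numpy as np,pickle
for n in("scene","top"):
    c=env.capture(n); cv2.imwrite(f"pics/{n}1.png",cv2.cvtColor(c["frame"],cv2.COLOR_RGB2BGR))
    print(n,c["K"].tolist(),c["dist_coeffs"],c["R"].tolist(),c["t"])
    pickle.dump(c,open(n+".pkl","wb"))
s=env.read_state();print(s)
E
```

```text
pics
scene [[482.07224179615014, 0.0, 321.8713325524911], [0.0, 482.07224179615014, 236.4185459517965], [0.0, 0.0, 1.0]] [-0.11415225  0.          0.          0.          0.        ] [[0.6781776687986129, -0.7346621911898263, 0.018614896697053955], [-0.544601332845988, -0.5194146555277968, -0.6584966240500504], [0.49344142287129916, 0.4364400078580138, -0.7523534287392093]] [-0.3986626   0.43467516  1.14101492]
top [[577.4979823217667, 0.0, 320.25178829660865], [0.0, 577.4979823217667, 243.91633492192034], [0.0, 0.0, 1.0]] [-0.17102271  0.          0.          0.          0.        ] [[0.332094296176543, -0.9431797355752611, 0.01119664446104546], [-0.7669159446079596, -0.27690429834791946, -0.5789334533973031], [0.5491387004692779, 0.1836736125757506, -0.8152979159118988]] [-0.18351902  0.57490707  1.57053756]
{'t': 0.1, 'joints': array([ 1.30397310e+00,  4.23780377e-01,  1.63057963e+00, -1.97513918e-05,
        1.08862169e+00, -1.90128629e-02]), 'qvel': array([ 0.00036787, -0.00176278, -0.00120623,  0.00045033,  0.00090735,
       -0.00124552]), 'joint_efforts': array([ 2.83747613e-04, -5.45611238e+01, -2.74326378e+01,  6.45681261e-02,
        1.87767955e-02, -6.42118107e-05]), 'position': array([0.15315888, 0.60543347, 0.22198281]), 'ee_rot': array([ 1.23583805e-01,  9.92333896e-01, -6.88684798e-04, -9.02644743e-05]), 'ft_force': array([ 0.24044262,  0.58793637, -0.44323238]), 'moment': array([ 0.0221847 ,  0.03660363, -0.00077184]), 'gripper_width': 0.08749817796707722}
```

View pics/scene1.png

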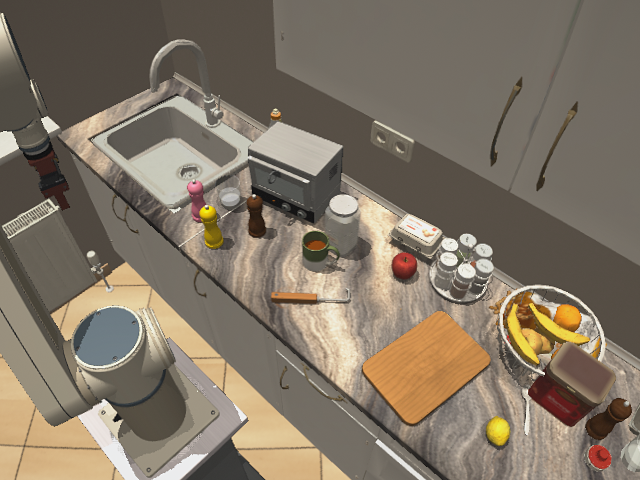

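View pics/top1.png

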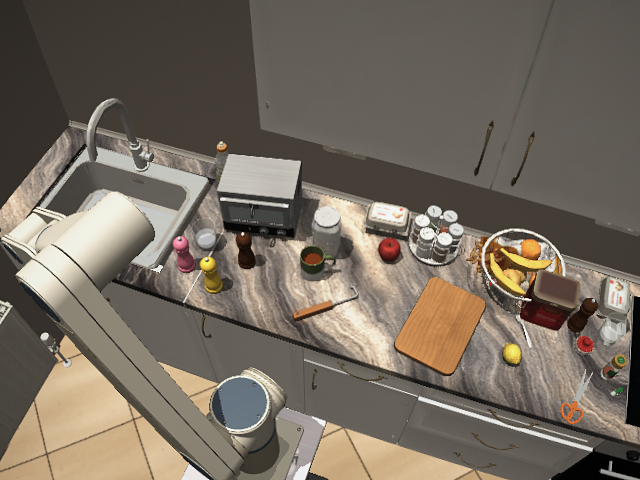

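```bash
python3 - <<'E'
import cv2
a=cv2.imread("pics/top1.png")[150:325,165:365]; cv2.imwrite("pics/c1.png",cv2.resize(a,None,fx=3.4,fy=3.4,interpolation=cv2.INTER_CUBIC))
a=cv2.imread("pics/scene1.png")[115:315,180:380]; cv2.imwrite("pics/c2.png",cv2.resize(a,None,fx=3,fy=3,interpolation=cv2.INTER_CUBIC))
E
```

```text
(no output)
```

View pics/c1.png

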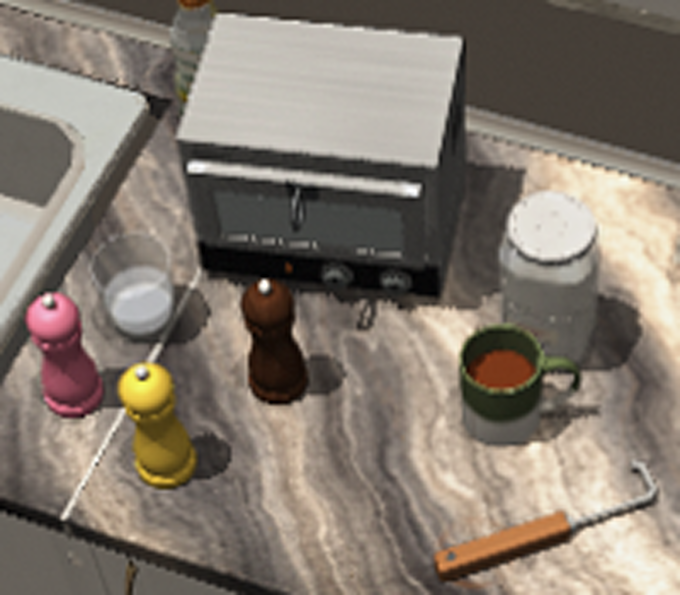

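View pics/c2.png

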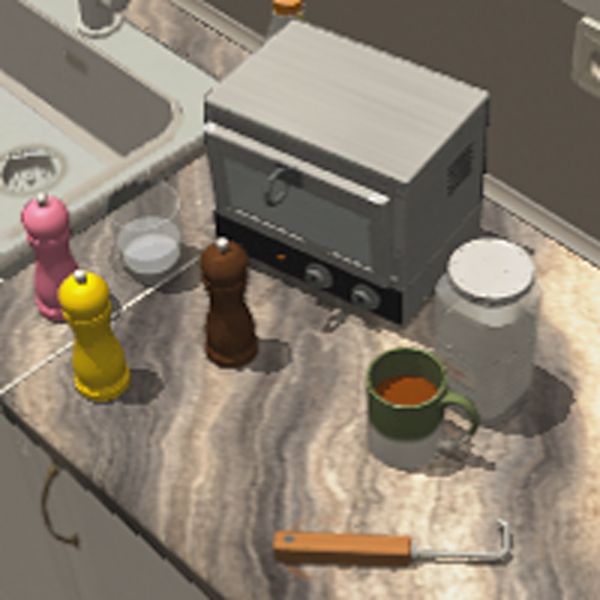

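```bash
cat > h.py <<'E'
import numpy as np,cv2,pickle
C={n:pickle.load(open(n+".pkl","rb")) for n in("scene","top")}
def ray(c,p):
    u=cv2.undistortPoints(np.array([[p]],float),c["K"],c["dist_coeffs"])[0,0]
    d=c["R"].T@np.r_[u,1]; return -c["R"].T@c["t"],d
def onz(c,p,z):
    o,d=ray(c,p); return o+d*(z-o[2])/d[2]
def tri(ps):
    A=0;b=0
    for c,p in ps:
        o,d=ray(c,p); d=d/np.linalg.norm(d); P=np.eye(3)-np.outer(d,d); A=A+P; b=b+P@o
    return np.linalg.solve(A,b)
E
python3 - <<'E'
from h import *
np.set_printoptions(precision=4,suppress=True)
T=lambda a,b:(165+a/3.4,150+b/3.4)
S=lambda a,b:(180+a/3,115+b/3)
I=lambda a,b:(a,b)
L=[("millbtn",T(264,285),S(222,243),.158),("millhead",T(268,312),S(225,265),.133),("millfoot",T(277,385),S(233,352),.01),("ring",T(297,208),S(277,186),.185),
("oc1",T(220,14),S(293,22),.215),("oc2",T(463,38),S(488,97),.215),("oc3",T(440,163),S(403,182),.215),("oc4",T(181,138),S(206,98),.215),
("hback",T(440,562),S(275,540),.013),("hfront",T(570,522),S(410,547),.02),("rodcorner",T(655,492),S(507,554),.013),("tip",T(637,465),S(500,524),.013),
("b1",(435,278),(441,311),.022),("b2",(486,305),(490,353),.022),("b3",(449,373),(412,423),.011),("b4",(395,345),(363,370),.022),
("jar",T(553,230),S(491,269),.181),("mug",T(503,360),S(407,380),.101),("tumb",T(133,267),S(148,205),.091),("yel",T(143,372),S(81,277),.16),("pink",T(52,300),S(42,200),.16),("apple",(389,250),(404,265),.035)]
for n,t,s,z in L: print(n,tri([(C["top"],t),(C["scene"],s)]),onz(C["top"],t,z),onz(C["scene"],s,z))
E
```

```text
millbtn [0.5791 0.2707 0.1509] [0.5749 0.268  0.158 ] [0.5742 0.2646 0.158 ]
millhead [0.5729 0.2657 0.124 ] [0.5637 0.2616 0.133 ] [0.5711 0.2598 0.133 ]
millfoot [ 0.5773  0.2731 -0.0138] [0.5626 0.2645 0.01  ] [0.5653 0.2564 0.01  ]
ring [0.6516 0.2656 0.1823] [0.6498 0.2646 0.185 ] [0.6496 0.2633 0.185 ]
oc1 [0.8283 0.4238 0.213 ] [0.8289 0.4231 0.215 ] [0.824  0.4208 0.215 ]
oc2 [0.8828 0.1871 0.208 ] [0.8792 0.1847 0.215 ] [0.873  0.1809 0.215 ]
oc3 [0.7084 0.1442 0.2288] [0.7227 0.1489 0.215 ] [0.7161 0.1537 0.215 ]
oc4 [0.6702 0.3899 0.2144] [0.6691 0.3895 0.215 ] [0.6703 0.3895 0.215 ]
hback [0.4234 0.0399 0.0301] [0.4322 0.0437 0.013 ] [0.4303 0.0489 0.013 ]
hfront [ 0.5017 -0.0588  0.0341] [ 0.5091 -0.0567  0.02  ] [ 0.509  -0.0523  0.02  ]
rodcorner [ 0.5699 -0.1209  0.0133] [ 0.5707 -0.1208  0.013 ] [ 0.5695 -0.121   0.013 ]
tip [ 0.5871 -0.097   0.0218] [ 0.5934 -0.0958  0.013 ] [ 0.591  -0.0937  0.013 ]
b1 [ 0.6926 -0.3423  0.0497] [ 0.7111 -0.343   0.022 ] [ 0.7115 -0.3367  0.022 ]
b2 [ 0.6174 -0.5119  0.116 ] [ 0.6665 -0.5235  0.022 ] [ 0.6911 -0.5076  0.022 ]
b3 [ 0.4089 -0.462   0.0006] [ 0.4038 -0.461   0.011 ] [ 0.4048 -0.4629  0.011 ]
b4 [ 0.4406 -0.2829  0.0005] [ 0.4345 -0.282   0.022 ] [ 0.4269 -0.2898  0.022 ]
jar [0.7068 0.0314 0.186 ] [0.7091 0.0326 0.181 ] [0.7121 0.0348 0.181 ]
mug [0.6087 0.0457 0.0984] [0.6076 0.0451 0.101 ] [0.6064 0.044  0.101 ]
tumb [0.6024 0.4283 0.0834] [0.5944 0.4239 0.091 ] [0.6009 0.4226 0.091 ]
yel [0.4519 0.3338 0.1522] [0.448  0.3305 0.16  ] [0.4476 0.3266 0.16  ]
pink [0.4915 0.4464 0.1573] [0.4912 0.4454 0.16  ] [0.4886 0.443  0.16  ]
apple [ 0.7538 -0.1717  0.0436] [ 0.7584 -0.171   0.035 ] [ 0.7617 -0.1685  0.035 ]
```

The pepper mill meant is the dark one at top (245,250) / scene (256,215), directly in front of the oven. Pink at top (183,253), yellow at (210,275) and another dark one far right at (583,313) don't fit. The pole is at top (325,303), the ring at (252,211), and the board at (441,325).

```bash
cat >> h.py <<'E'
from scipy.spatial.transform import Rotation as Ro
TH=0.206
def rot(yaw,a=0):  # jaws along world dir yaw+90deg, tool tips leaning toward heading yaw by a
    h=np.array([np.cos(yaw),np.sin(yaw),0]); z=h*np.sin(a)+np.array([0,0,-np.cos(a)])
    y=np.array([-np.sin(yaw),np.cos(yaw),0]); return Ro.from_matrix(np.c_[np.cross(y,z),y,z])
def plan(ps,hand,v=38,w=.11,start=None):
    from cell import env
    s=env.read_state(); p=s["position"]; R=Ro.from_quat(s["ee_rot"])
    print("t",round(s["t"],2),"pos",p.round(4),"f",s["ft_force"].round(1),"w",round(s["gripper_width"],4),"j",s["joints"].round(2))
    k=0
    for q,Q in ps:
        q=np.array(q,float); D=(R.inv()*Q).as_rotvec(); d=(q-p)*1000
        n=int(np.ceil(max(np.linalg.norm(d)/v,np.linalg.norm(D)/w,1)))
        for i in range(n):
            Ri=R*Ro.from_rotvec(D*i/n); sh=Ri.inv().apply(d/n)
            print(k,[hand,[round(float(x),1)+0 for x in sh],[round(float(x),3)+0 for x in D/n]],",", "" if (k+1)%5 else "\n"); k+=1
        p=q;R=Q
E
python3 - <<'E'
from h import *
plan([((.553,.26,.2125),rot(TH,.25))],1)
E
```

```text
t 0.1 pos [0.1532 0.6054 0.222 ] f [ 0.2  0.6 -0.4] w 0.0875 j [ 1.3   0.42  1.63 -0.    1.09 -0.02]
0 [1, [-33.7, -16.9, 0.7], [-0.004, -0.018, -0.032]] , 
1 [1, [-33.2, -18.0, 1.2], [-0.004, -0.018, -0.032]] , 
2 [1, [-32.5, -19.1, 1.7], [-0.004, -0.018, -0.032]] , 
3 [1, [-31.9, -20.1, 2.2], [-0.004, -0.018, -0.032]] , 
4 [1, [-31.2, -21.1, 2.7], [-0.004, -0.018, -0.032]] , 

5 [1, [-30.4, -22.1, 3.1], [-0.004, -0.018, -0.032]] , 
6 [1, [-29.6, -23.1, 3.6], [-0.004, -0.018, -0.032]] , 
7 [1, [-28.8, -24.1, 4.0], [-0.004, -0.018, -0.032]] , 
8 [1, [-27.9, -25.0, 4.4], [-0.004, -0.018, -0.032]] , 
9 [1, [-27.0, -25.9, 4.7], [-0.004, -0.018, -0.032]] , 

10 [1, [-26.1, -26.8, 5.1], [-0.004, -0.018, -0.032]] , 
11 [1, [-25.1, -27.6, 5.4], [-0.004, -0.018, -0.032]] , 
12 [1, [-24.1, -28.5, 5.8], [-0.004, -0.018, -0.032]] , 
13 [1, [-23.1, -29.2, 6.1], [-0.004, -0.018, -0.032]] ,
```

Emit:
carry_out(
  deltas=[
    [1, [-34, -17, 1], [-0.004, -0.018, -0.032]],
    [1, [-33, -18, 1], [-0.004, -0.018, -0.032]],
    [1, [-32.5, -19, 2], [-0.004, -0.018, -0.032]],
    [1, [-32, -20, 2], [-0.004, -0.018, -0.032]],
    [1, [-31, -21, 3], [-0.004, -0.018, -0.032]],
  ],
)

```text
t: 0.52
position: [0.2961, 0.4824, 0.216]
ee_rot: [0.036, 0.998, 0.004, 0.046]
ft_force: [-0.1, 0.8, 0.4]
gripper_width: 0.0877
```

Emit:
carry_out(
  deltas=[
    [1, [-30, -22, 3], [-0.004, -0.018, -0.032]],
    [1, [-30, -23, 3.5], [-0.004, -0.018, -0.032]],
    [1, [-29, -24, 4], [-0.004, -0.018, -0.032]],
    [1, [-28, -25, 4], [-0.004, -0.018, -0.032]],
    [1, [-27, -26, 5], [-0.004, -0.018, -0.032]],
  ],
)

```text
t: 0.93
position: [0.446, 0.3543, 0.2129]
ee_rot: [-0.05, 0.994, 0.007, 0.093]
ft_force: [0.5, 0.8, 0.3]
gripper_width: 0.0877
```

```bash
python3 - <<'E'
from h import *
plan([((.545,.258,.2125),rot(TH,.25))],1)
E
```

```text
t 0.93 pos [0.446  0.3543 0.2129] f [0.5 0.8 0.3] w 0.0877 j [ 0.71  0.29  1.87 -0.14  0.83 -0.88]
0 [1, [-21.8, -26.4, 4.1], [-0.005, -0.016, -0.026]] , 
1 [1, [-21.1, -27.0, 4.3], [-0.005, -0.016, -0.026]] , 
2 [1, [-20.3, -27.6, 4.5], [-0.005, -0.016, -0.026]] , 
3 [1, [-19.5, -28.1, 4.7], [-0.005, -0.016, -0.026]] ,
```

Emit:
carry_out(
  deltas=[
    [1, [-22, -26.5, 4], [-0.005, -0.016, -0.026]],
    [1, [-21, -27, 4], [-0.005, -0.016, -0.026]],
    [1, [-20, -27.5, 4.5], [-0.005, -0.016, -0.026]],
    [1, [-19.5, -28, 5], [-0.005, -0.016, -0.026]],
    [1, [0, 0, 0], [0, 0, 0]],
  ],
)

```text
t: 1.35
position: [0.5522, 0.2481, 0.2117]
ee_rot: [-0.104, 0.986, 0.013, 0.127]
ft_force: [0.7, 0.6, -0.2]
gripper_width: 0.0877
```

```bash
cat >> h.py <<'E'
def wrist(name):
    from cell import env
    s=env.read_state(); c=env.capture("wrist")
    cv2.imwrite(f"pics/{name}.png",cv2.cvtColor(c["frame"],cv2.COLOR_RGB2BGR))
    T=np.eye(4);T[:3,:3]=Ro.from_quat(s["ee_rot"]).as_matrix();T[:3,3]=s["position"]
    W=np.linalg.inv(T@np.array(c["mount"])); c["R"]=W[:3,:3];c["t"]=W[:3,3]
    pickle.dump(c,open(name+".pkl","wb")); return c,s
def proj(c,X): return cv2.projectPoints(np.array(X,float).reshape(-1,1,3),cv2.Rodrigues(c["R"])[0],c["t"],c["K"],c["dist_coeffs"])[0][:,0].round(0)
E
python3 - <<'E'
from h import *
c,s=wrist("w1"); print(s["position"],s["ft_force"],np.array(c["mount"]).round(3).tolist(),c["K"][0,0])
print(proj(c,[(.572,.264,.16),(.572,.264,.133),(.572,.264,0),(.65,.2643,.185)]))
E
```

```text
[0.55215708 0.24806748 0.21167465] [ 0.689223    0.55994695 -0.21049907] [[0.0, -0.96, -0.281, 0.076], [1.0, 0.0, 0.001, 0.0], [-0.0, -0.281, 0.96, -0.161], [0.0, 0.0, 0.0, 1.0]] 363.08381957490946
[[329. 276.]
 [327. 253.]
 [322. 184.]
 [304. 388.]]
```

View pics/w1.png

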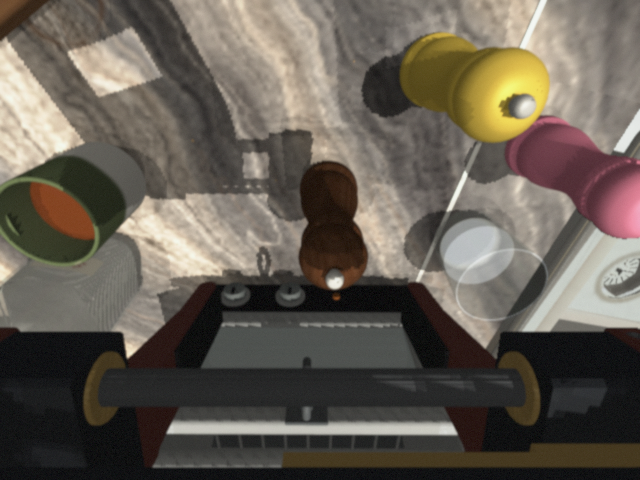

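```bash
python3 - <<'E'
from h import *
plan([((.554,.264,.2125),rot(TH,.25)),((.5786,.269,.1156),rot(TH,.25))],1,v=22)
E
```

```text
t 1.4 pos [0.5506 0.2492 0.2114] f [-0.3  0.1 -0.6] w 0.0881 j [ 0.43  0.31  1.86 -0.09  0.73 -1.29]
0 [1, [-6.5, 13.8, 0.5], [0.0, 0.003, 0.002]] , 
1 [1, [-0.1, 0.0, 20.0], [0.0, 0.0, 0.0]] , 
2 [1, [-0.1, 0.0, 20.0], [0.0, 0.0, 0.0]] , 
3 [1, [-0.1, 0.0, 20.0], [0.0, 0.0, 0.0]] , 
4 [1, [-0.1, 0.0, 20.0], [0.0, 0.0, 0.0]] , 

5 [1, [-0.1, 0.0, 20.0], [0.0, 0.0, 0.0]] ,
```

Emit:
carry_out(
  deltas=[
    [1, [-6.5, 14, 0.5], [0, 0.003, 0.002]],
    [1, [0, 0, 0], [0, 0, 0]],
    [1, [0, 0, 20], [0, 0, 0]],
    [1, [0, 0, 20], [0, 0, 0]],
    [1, [0, 0, 0], [0, 0, 0]],
  ],
)

```text
t: 1.82
position: [0.5612, 0.2679, 0.1728]
ee_rot: [-0.101, 0.987, 0.013, 0.123]
ft_force: [-0.5, -0.5, -0.5]
gripper_width: 0.0875
```

```bash
python3 - <<'E'
from h import *
plan([((.5786,.269,.1156),rot(TH,.25))],1,v=22)
E
```

```text
t 1.82 pos [0.5612 0.2679 0.1728] f [-0.5 -0.5 -0.5] w 0.0875 j [ 0.46  0.39  1.85 -0.1   0.67 -1.25]
0 [1, [-0.9, -0.8, 19.9], [0.0, 0.0, 0.0]] , 
1 [1, [-0.9, -0.8, 19.9], [0.0, 0.0, 0.0]] , 
2 [1, [-0.9, -0.8, 19.9], [0.0, 0.0, 0.0]] ,
```

Emit:
carry_out(
  deltas=[
    [1, [-1, -1, 20], [0, 0, 0]],
    [1, [-1, -1, 20], [0, 0, 0]],
    [1, [-1, -1, 17], [0, 0, 0]],
    [1, [0, 0, 0], [0, 0, 0]],
  ],
  newtons=30,
)

```text
t: 2.15
position: [0.5755, 0.2713, 0.1183]
ee_rot: [-0.104, 0.987, 0.013, 0.123]
ft_force: [-0.4, -0.6, 0.3]
gripper_width: 0.0879
```

Emit:
carry_out(
  deltas=[
    [0, [0, 0, 0], [0, 0, 0]],
    [0, [0, 0, 0], [0, 0, 0]],
    [0, [0, 0, 0], [0, 0, 0]],
    [0, [0, 0, 0], [0, 0, 0]],
    [0, [0, 0, 0], [0, 0, 0]],
  ],
)

```text
t: 2.57
position: [0.5742, 0.2731, 0.1226]
ee_rot: [-0.105, 0.987, 0.014, 0.124]
ft_force: [-0.3, -0.1, 0.4]
gripper_width: 0.0577
```

Emit:
carry_out(
  deltas=[
    [0, [0, 0, 0], [0, 0, 0]],
    [0, [0, 0, 0], [0, 0, 0]],
  ],
)

```text
t: 2.73
position: [0.5746, 0.2734, 0.1242]
ee_rot: [-0.105, 0.987, 0.014, 0.125]
ft_force: [-0.5, 0.3, -1.7]
gripper_width: 0.046
```

Emit:
carry_out(
  deltas=[
    [0.7, [0, 0, 0], [0, 0, 0]],
    [0.7, [0, -1, 1], [0, 0, 0]],
    [0.7, [-1, -1, 6], [0, 0, 0]],
    [0.7, [-1, -1, 6], [0, 0, 0]],
    [0, [0, 0, 1], [0, 0, 0]],
  ],
)

```text
t: 3.15
position: [0.5816, 0.2715, 0.1111]
ee_rot: [-0.105, 0.986, 0.014, 0.125]
ft_force: [0.0, 0.0, 0.2]
gripper_width: 0.0576
```

Emit:
carry_out(
  deltas=[
    [0, [0, 0, 1], [0, 0, 0]],
    [0, [0, 0, 1], [0, 0, 0]],
    [0, [0, 0, 1], [0, 0, 0]],
    [0, [0, 0, 1], [0, 0, 0]],
    [0, [0, 0, 1], [0, 0, 0]],
  ],
)

```text
t: 3.57
position: [0.5852, 0.2717, 0.1086]
ee_rot: [-0.105, 0.986, 0.014, 0.127]
ft_force: [-4.1, -2.3, 11.3]
gripper_width: 0.0471
```

```bash
python3 - <<'E'
from h import *
plan([((.5786,.269,.1156),rot(TH,.25))],0,v=22)
E
```

```text
t 3.57 pos [0.5852 0.2717 0.1086] f [-4.1 -2.3 11.3] w 0.0471 j [ 0.44  0.51  1.83 -0.11  0.55 -1.25]
0 [0, [5.0, -1.3, -8.6], [0.003, 0.007, 0.005]] ,
```

Emit:
carry_out(
  deltas=[
    [0, [0.5, 0, -3], [0, 0, 0]],
    [0, [1, 0, -5], [0, 0, 0]],
    [0, [3, 0, -12], [0, 0, 0]],
    [0, [4, 0, -16], [0, 0, 0]],
    [0, [0, 0, 0], [0, 0, 0]],
  ],
  newtons=35,
)

```text
t: 3.98
position: [0.5655, 0.267, 0.1417]
ee_rot: [-0.104, 0.987, 0.013, 0.125]
ft_force: [-0.2, 1.1, -2.2]
gripper_width: 0.047
```

```bash
python3 - <<'E'
from h import *
c,s=wrist("w2")
plan([((.50,.25,.34),rot(TH,.25))],0,v=34)
E
```

```text
t 4.03 pos [0.5658 0.267  0.1409] f [-0.  -0.3 -1.8] w 0.0468 j [ 0.45  0.44  1.86 -0.1   0.6  -1.25]
0 [0, [2.3, -0.4, -30.0], [0.0, 0.0, 0.001]] , 
1 [0, [2.3, -0.4, -30.0], [0.0, 0.0, 0.001]] , 
2 [0, [2.3, -0.4, -30.0], [0.0, 0.0, 0.001]] , 
3 [0, [2.3, -0.4, -30.0], [0.0, 0.0, 0.001]] , 
4 [0, [2.3, -0.4, -30.0], [0.0, 0.0, 0.001]] , 

5 [0, [2.3, -0.4, -30.0], [0.0, 0.0, 0.001]] , 
6 [0, [2.3, -0.5, -30.0], [0.0, 0.0, 0.001]] ,
```

View pics/w2.png

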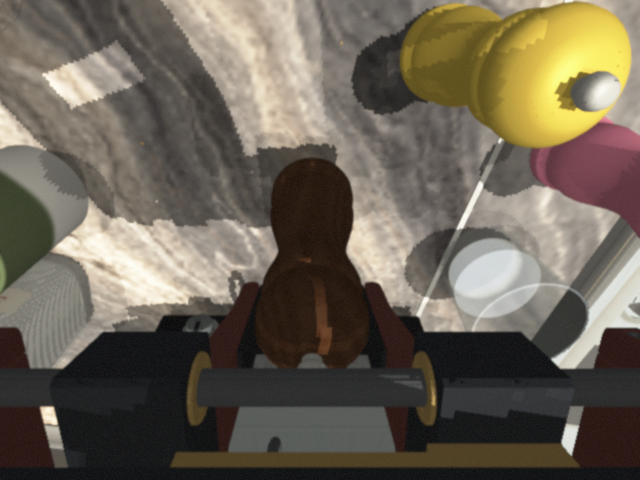

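```bash
python3 - <<'E'
from h import *
c=pickle.load(open("w2.pkl","rb"))
def at(p,z):
    u=cv2.undistortPoints(np.array([[p]],float),c["K"],c["dist_coeffs"])[0,0]
    return c["R"].T@(np.r_[u,1]*z-c["t"])
for W,H in((113,80),(110,82),(116,78)):
    h=at((312,312),363*.05/W); f=at((312,195),363*.058/H); d=h-f
    print(h.round(3),f.round(3),np.linalg.norm(d).round(3),"tilt",(d/np.linalg.norm(d)).round(3))
# predicted upright: axis x offset variants
for x in(.565,.570,.575):
  for b in (0,.1,-.1):
    base=np.array([x,.2645,.03]); ax=np.array([np.sin(b)*.979,np.sin(b)*.2,np.cos(b)])
    print(x,b,proj(c,[base+ax*k for k in(.158,.133,0)]).tolist(), proj(c,base+ np.array([.029*-.979,-.006,0]))[0])
E
```

```text
[0.56  0.267 0.156] [0.556 0.266 0.035] 0.122 tilt [0.033 0.005 0.999]
[0.563 0.267 0.153] [0.553 0.265 0.041] 0.113 tilt [0.083 0.015 0.996]
[0.557 0.266 0.16 ] [0.558 0.267 0.028] 0.131 tilt [-0.01  -0.005  1.   ]
0.565 0 [[304.0, 378.0], [305.0, 330.0], [307.0, 203.0]] [307. 166.]
0.565 0.1 [[304.0, 403.0], [305.0, 351.0], [307.0, 203.0]] [307. 166.]
0.565 -0.1 [[304.0, 346.0], [305.0, 306.0], [307.0, 203.0]] [307. 166.]
0.57 0 [[301.0, 387.0], [303.0, 339.0], [306.0, 209.0]] [306. 172.]
0.57 0.1 [[302.0, 411.0], [303.0, 358.0], [306.0, 209.0]] [306. 172.]
0.57 -0.1 [[301.0, 356.0], [303.0, 315.0], [306.0, 209.0]] [306. 172.]
0.575 0 [[299.0, 395.0], [300.0, 346.0], [305.0, 215.0]] [305. 179.]
0.575 0.1 [[299.0, 418.0], [301.0, 366.0], [305.0, 215.0]] [305. 179.]
0.575 -0.1 [[299.0, 365.0], [300.0, 323.0], [305.0, 215.0]] [305. 179.]
```

Emit:
carry_out(
  deltas=[
    [0, [2, 0, -30], [0, 0, 0]],
    [0, [2, 0, -30], [0, 0, 0]],
    [0, [2, 0, -30], [0, 0, 0]],
    [0, [2, 0, -30], [0, 0, 0]],
    [0, [2, 0, -30], [0, 0, 0]],
  ],
)

```text
t: 4.45
position: [0.5149, 0.255, 0.2788]
ee_rot: [-0.105, 0.988, 0.011, 0.117]
ft_force: [-0.2, 0.7, -1.1]
gripper_width: 0.047
```

```bash
python3 - <<'E'
from h import *
plan([((.525,-.385,.24),rot(-.5,.25))],0,v=36)
E
```

```text
t 4.45 pos [0.5149 0.255  0.2788] f [-0.2  0.7 -1.1] w 0.047 j [ 0.47  0.19  1.84 -0.08  0.88 -1.26]
0 [0, [7.2, -34.9, 0.6], [0.009, -0.001, 0.038]] , 
1 [0, [5.9, -35.1, 0.9], [0.009, -0.001, 0.038]] , 
2 [0, [4.5, -35.3, 1.3], [0.009, -0.001, 0.038]] , 
3 [0, [3.2, -35.4, 1.6], [0.009, -0.001, 0.038]] , 
4 [0, [1.8, -35.5, 1.9], [0.009, -0.001, 0.038]] , 

5 [0, [0.5, -35.5, 2.2], [0.009, -0.001, 0.038]] , 
6 [0, [-0.9, -35.5, 2.6], [0.009, -0.001, 0.038]] , 
7 [0, [-2.3, -35.4, 2.9], [0.009, -0.001, 0.038]] , 
8 [0, [-3.6, -35.3, 3.2], [0.009, -0.001, 0.038]] , 
9 [0, [-5.0, -35.1, 3.6], [0.009, -0.001, 0.038]] , 

10 [0, [-6.3, -34.8, 3.9], [0.009, -0.001, 0.038]] , 
11 [0, [-7.6, -34.5, 4.2], [0.009, -0.001, 0.038]] , 
12 [0, [-9.0, -34.2, 4.5], [0.009, -0.001, 0.038]] , 
13 [0, [-10.3, -33.8, 4.9], [0.009, -0.001, 0.038]] , 
14 [0, [-11.5, -33.3, 5.2], [0.009, -0.001, 0.038]] , 

15 [0, [-12.8, -32.8, 5.5], [0.009, -0.001, 0.038]] , 
16 [0, [-14.0, -32.2, 5.8], [0.009, -0.001, 0.038]] , 
17 [0, [-15.3, -31.6, 6.1], [0.009, -0.001, 0.038]] ,
```

Emit:
carry_out(
  deltas=[
    [0, [4, -18, 0], [0.005, 0, 0.02]],
    [0, [7, -30, 1], [0.009, 0, 0.038]],
    [0, [6, -35, 1], [0.009, 0, 0.038]],
    [0, [4.5, -35, 1], [0.009, 0, 0.038]],
    [0, [3, -35.5, 2], [0.009, 0, 0.038]],
  ],
)

```text
t: 4.87
position: [0.5164, 0.1021, 0.2765]
ee_rot: [-0.018, 0.992, 0.004, 0.125]
ft_force: [1.2, -0.2, -1.5]
gripper_width: 0.0467
```

Emit:
carry_out(
  deltas=[
    [0, [2, -35.5, 2], [0.009, 0, 0.038]],
    [0, [0.5, -35.5, 2], [0.009, 0, 0.038]],
    [0, [-1, -35.5, 2.5], [0.009, 0, 0.038]],
    [0, [-2, -35.5, 3], [0.009, 0, 0.038]],
    [0, [-3.5, -35, 3], [0.009, 0, 0.038]],
  ],
)

```text
t: 5.28
position: [0.5134, -0.0831, 0.2626]
ee_rot: [0.082, 0.989, -0.007, 0.125]
ft_force: [0.1, -0.6, -1.8]
gripper_width: 0.0465
```

Emit:
carry_out(
  deltas=[
    [0, [-5, -35, 3.5], [0.009, 0, 0.038]],
    [0, [-6, -35, 4], [0.009, 0, 0.038]],
    [0, [-7.5, -34.5, 4], [0.009, 0, 0.038]],
    [0, [-9, -34, 4.5], [0.009, 0, 0.038]],
    [0, [-10, -34, 5], [0.009, 0, 0.038]],
  ],
)

```text
t: 5.7
position: [0.5088, -0.2699, 0.2477]
ee_rot: [0.184, 0.975, -0.017, 0.122]
ft_force: [0.9, -0.5, -1.5]
gripper_width: 0.0466
```

```bash
python3 - <<'E'
from h import *
plan([((.525,-.385,.24),rot(-.5,.25))],0,v=28)
E
```

```text
t 5.7 pos [ 0.5088 -0.2699  0.2477] f [ 0.9 -0.5 -1.5] w 0.0466 j [-0.54  0.22  1.88  0.07  0.79 -1.78]
0 [0, [-10.7, -20.3, 4.1], [0.008, -0.001, 0.024]] , 
1 [0, [-11.2, -20.0, 4.2], [0.008, -0.001, 0.024]] , 
2 [0, [-11.7, -19.7, 4.4], [0.008, -0.001, 0.024]] , 
3 [0, [-12.2, -19.3, 4.6], [0.008, -0.001, 0.024]] , 
4 [0, [-12.6, -19.0, 4.8], [0.008, -0.001, 0.024]] ,
```

Emit:
carry_out(
  deltas=[
    [0, [-11, -20, 4], [0.008, 0, 0.024]],
    [0, [-11, -20, 4], [0.008, 0, 0.024]],
    [0, [-12, -20, 4], [0.008, 0, 0.024]],
    [0, [-12, -19, 5], [0.008, 0, 0.024]],
    [0, [-4, -7, 1], [0.002, 0, 0.01]],
  ],
)

```text
t: 6.12
position: [0.5198, -0.3807, 0.2378]
ee_rot: [0.244, 0.962, -0.029, 0.118]
ft_force: [-0.8, -0.7, -1.5]
gripper_width: 0.0465
```

Emit:
carry_out(
  deltas=[
    [0, [-5, 0, 18], [0, 0, 0]],
    [0, [-6, 0, 22], [0, 0, 0]],
    [0, [-5, 0, 18], [0, 0, 0]],
    [0, [-2, 0, 8], [0, 0, 0]],
    [0, [0, 0, 1], [0, 0, 0]],
  ],
)

```text
t: 6.53
position: [0.5497, -0.3991, 0.1736]
ee_rot: [0.245, 0.962, -0.029, 0.118]
ft_force: [-0.2, -0.6, -0.9]
gripper_width: 0.0465
```

```bash
python3 - <<'E'
from h import *
c,s=wrist("w3")
plan([((.525,-.39,.132),rot(-.5,.25))],0,v=10)
E
```

```text
t 6.58 pos [ 0.5494 -0.3988  0.1739] f [-0.   0.4 -2.8] w 0.0469 j [-0.66  0.46  1.72  0.06  0.72 -1.78]
0 [0, [7.0, -0.8, 6.9], [0.001, -0.002, 0.0]] , 
1 [0, [7.0, -0.8, 6.9], [0.001, -0.002, 0.0]] , 
2 [0, [7.0, -0.8, 6.9], [0.001, -0.002, 0.0]] , 
3 [0, [7.0, -0.8, 6.9], [0.001, -0.002, 0.0]] , 
4 [0, [7.0, -0.8, 6.9], [0.001, -0.002, 0.0]] ,
```

View pics/w3.png

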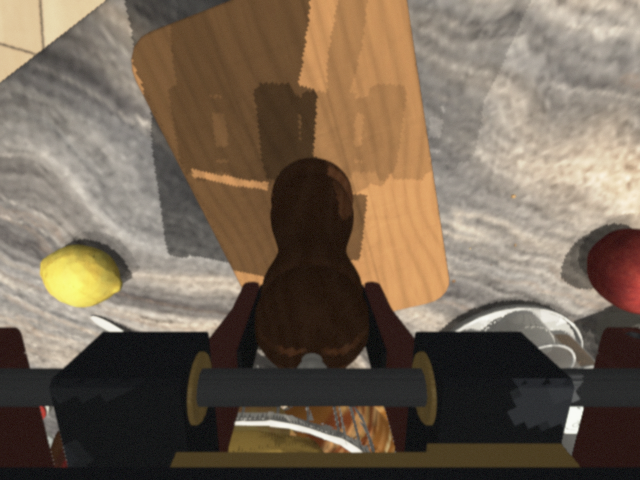

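Emit:
carry_out(
  deltas=[
    [0, [7, -1, 7], [0, 0, 0]],
    [0, [7, -1, 7], [0, 0, 0]],
    [0, [7, -1, 7], [0, 0, 0]],
    [0, [6, -1, 6], [0, 0, 0]],
    [0, [0, 0, 1], [0, 0, 0]],
  ],
)

```text
t: 7.0
position: [0.5281, -0.3911, 0.14]
ee_rot: [0.244, 0.962, -0.029, 0.119]
ft_force: [-0.3, 0.4, -1.6]
gripper_width: 0.0466
```

Emit:
carry_out(
  deltas=[
    [0, [0.5, 0, 3], [0, 0, 0]],
    [0, [0.5, 0, 3], [0, 0, 0]],
  ],
)

```text
t: 7.17
position: [0.528, -0.3913, 0.1339]
ee_rot: [0.245, 0.962, -0.029, 0.119]
ft_force: [-0.5, -0.7, -2.1]
gripper_width: 0.0466
```

Emit:
carry_out(
  deltas=[
    [0, [0.5, 0, 2.5], [0, 0, 0]],
    [0, [0.5, 0, 2.5], [0, 0, 0]],
  ],
)

```text
t: 7.33
position: [0.5295, -0.3924, 0.1302]
ee_rot: [0.245, 0.962, -0.03, 0.12]
ft_force: [-4.3, 3.5, 24.7]
gripper_width: 0.0467
```

Emit:
carry_out(
  deltas=[
    [0, [0.5, 0, 1.5], [0, 0, 0]],
  ],
)

```text
t: 7.42
position: [0.5306, -0.3931, 0.1304]
ee_rot: [0.245, 0.961, -0.03, 0.122]
ft_force: [-4.7, 3.9, 13.5]
gripper_width: 0.0467
```

Emit:
carry_out(
  deltas=[
    [0, [0, 0, 0], [0, 0, 0]],
    [0.6, [0, 0, 0], [0, 0, 0]],
    [0.8, [0, 0, 0], [0, 0, 0]],
    [1, [0, 0, 0], [0, 0, 0]],
    [1, [0, 0, 0], [0, 0, 0]],
  ],
)

```text
t: 7.83
position: [0.5329, -0.3947, 0.1326]
ee_rot: [0.244, 0.961, -0.031, 0.124]
ft_force: [-0.8, 0.2, -0.5]
gripper_width: 0.069
```

Emit:
carry_out(
  deltas=[
    [1, [0, 0, 0], [0, 0, 0]],
    [1, [0, 0, 0], [0, 0, 0]],
    [1, [0, 0, 0], [0, 0, 0]],
    [1, [0, 0, -5], [0, 0, 0]],
    [1, [0, 0, -15], [0, 0, 0]],
  ],
)

```text
t: 8.25
position: [0.5272, -0.3912, 0.1495]
ee_rot: [0.245, 0.961, -0.03, 0.122]
ft_force: [0.3, 0.5, 0.7]
gripper_width: 0.0876
```

Emit:
carry_out(
  deltas=[
    [1, [0, 0, -25], [0, 0, 0]],
    [1, [0, 0, -25], [0, 0, 0]],
    [1, [0, 0, -30], [0, 0, 0]],
    [1, [0, 0, -25], [0, 0, 0]],
    [1, [0, 0, 0], [0, 0, 0]],
  ],
)

```text
t: 8.67
position: [0.502, -0.3778, 0.2613]
ee_rot: [0.245, 0.961, -0.031, 0.123]
ft_force: [-0.3, -0.3, 0.7]
gripper_width: 0.0877
```

```bash
python3 - <<'E'
from h import *
from cell import env
c,s=wrist("w4")
ph=-.885
plan([((.42,-.05,.20),rot(ph,0.0))],.6,v=36)
c=env.capture("top"); a=cv2.cvtColor(c["frame"],cv2.COLOR_RGB2BGR)
w=cv2.imread("pics/w4.png")
b=cv2.resize(a[230:390,370:530],(480,480),interpolation=cv2.INTER_CUBIC)
cv2.imwrite("pics/m4.png",np.hstack([cv2.resize(w,(320,240)),b[:240]*0,])[:240] if 0 else np.vstack([np.hstack([b, np.vstack([cv2.resize(w,(320,240)),np.zeros((240,320,3),np.uint8)])])]))
E
```

```text
t 8.72 pos [ 0.5018 -0.3776  0.2595] f [-0.1  0.1  0.4] w 0.0879 j [-0.69  0.28  1.77  0.06  0.84 -1.8 ]
0 [0.6, [23.6, 24.9, 0.1], [0.005, 0.025, 0.038]] , 
1 [0.6, [24.5, 23.9, 0.6], [0.005, 0.025, 0.038]] , 
2 [0.6, [25.4, 23.0, 1.1], [0.005, 0.025, 0.038]] , 
3 [0.6, [26.3, 22.0, 1.6], [0.005, 0.025, 0.038]] , 
4 [0.6, [27.0, 21.0, 2.2], [0.005, 0.025, 0.038]] , 

5 [0.6, [27.8, 19.9, 2.7], [0.005, 0.025, 0.038]] , 
6 [0.6, [28.4, 18.9, 3.3], [0.005, 0.025, 0.038]] , 
7 [0.6, [29.0, 17.8, 4.0], [0.005, 0.025, 0.038]] , 
8 [0.6, [29.6, 16.7, 4.6], [0.005, 0.025, 0.038]] , 
9 [0.6, [30.1, 15.6, 5.3], [0.005, 0.025, 0.038]] ,
```

View pics/m4.png

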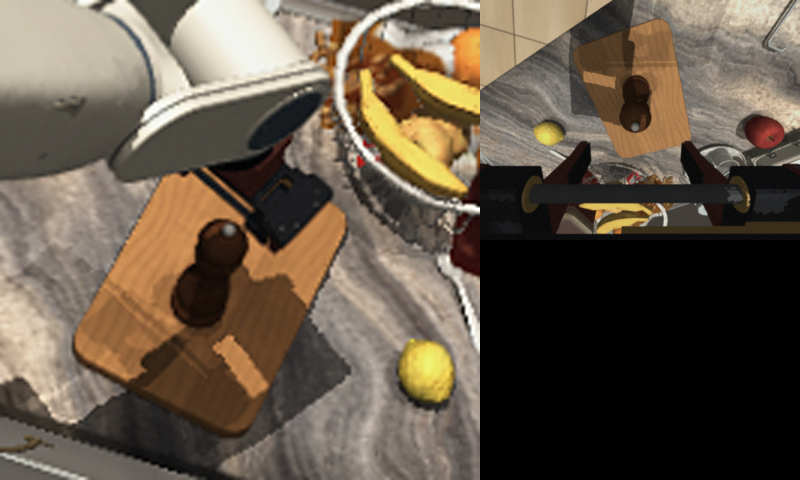

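```bash
python3 - <<'E'
from h import *
plan([((.475,-.01,.20),rot(-.885,0.0))],.6,v=37)
E
```

```text
t 8.77 pos [ 0.5013 -0.3771  0.2573] f [-0.4  0.5 -0.5] w 0.0878 j [-0.69  0.29  1.77  0.06  0.84 -1.8 ]
0 [0.6, [18.8, 28.2, 0.6], [0.005, 0.022, 0.035]] , 
1 [0.6, [19.7, 27.5, 0.9], [0.005, 0.022, 0.035]] , 
2 [0.6, [20.7, 26.8, 1.3], [0.005, 0.022, 0.035]] , 
3 [0.6, [21.6, 26.1, 1.6], [0.005, 0.022, 0.035]] , 
4 [0.6, [22.4, 25.3, 2.0], [0.005, 0.022, 0.035]] , 

5 [0.6, [23.2, 24.5, 2.4], [0.005, 0.022, 0.035]] , 
6 [0.6, [24.0, 23.7, 2.8], [0.005, 0.022, 0.035]] , 
7 [0.6, [24.8, 22.9, 3.3], [0.005, 0.022, 0.035]] , 
8 [0.6, [25.5, 22.0, 3.7], [0.005, 0.022, 0.035]] , 
9 [0.6, [26.1, 21.1, 4.2], [0.005, 0.022, 0.035]] , 

10 [0.6, [26.8, 20.2, 4.7], [0.005, 0.022, 0.035]] ,
```

Emit:
carry_out(
  deltas=[
    [0.6, [19, 28, 0], [0.005, 0.022, 0.035]],
    [0.6, [20, 27.5, 1], [0.005, 0.022, 0.035]],
    [0.6, [21, 27, 1], [0.005, 0.022, 0.035]],
    [0.6, [21.5, 26, 1.5], [0.005, 0.022, 0.035]],
    [0.6, [22.5, 25, 2], [0.005, 0.022, 0.035]],
  ],
)

```text
t: 9.18
position: [0.4858, -0.2093, 0.2276]
ee_rot: [0.338, 0.939, -0.019, 0.064]
ft_force: [1.4, 0.8, 0.2]
gripper_width: 0.0581
```

Emit:
carry_out(
  deltas=[
    [0.6, [23, 24.5, 2], [0.005, 0.022, 0.035]],
    [0.6, [24, 24, 3], [0.005, 0.022, 0.035]],
    [0.6, [25, 23, 3], [0.005, 0.022, 0.035]],
    [0.6, [25.5, 22, 4], [0.005, 0.022, 0.035]],
    [0.6, [26, 21, 4], [0.005, 0.022, 0.035]],
  ],
)

```text
t: 9.6
position: [0.4711, -0.0333, 0.1948]
ee_rot: [0.424, 0.905, -0.007, 0.001]
ft_force: [1.4, 0.2, -0.3]
gripper_width: 0.0527
```

Emit:
carry_out(
  deltas=[
    [0.6, [20, 14, 4], [0.005, 0.022, 0.035]],
    [0.6, [0, 0, 0], [0, 0, 0]],
  ],
)

```text
t: 9.77
position: [0.4662, -0.0034, 0.1871]
ee_rot: [0.44, 0.898, -0.006, -0.014]
ft_force: [0.2, -0.3, -0.5]
gripper_width: 0.0526
```

```bash
python3 - <<'E'
from h import *
c,s=wrist("w5"); print(s["position"],Ro.from_quat(s["ee_rot"]).as_matrix().round(3).tolist())
h=np.array([.64,-.77,0]);l=np.array([.77,.64,0]);g=np.array([.493,-.029,.013])
print(proj(c,[g,g+.03*h,g-.1*h,g+.12*h,g+.12*h+.035*l]))
E
```

```text
[ 0.46618291 -0.00344287  0.18707785] [[-0.612, 0.79, -0.031], [0.79, 0.613, 0.002], [0.021, -0.023, -1.0]]
[[319. 263.]
 [320. 292.]
 [316. 158.]
 [322. 371.]
 [355. 371.]]
```

View pics/w5.png

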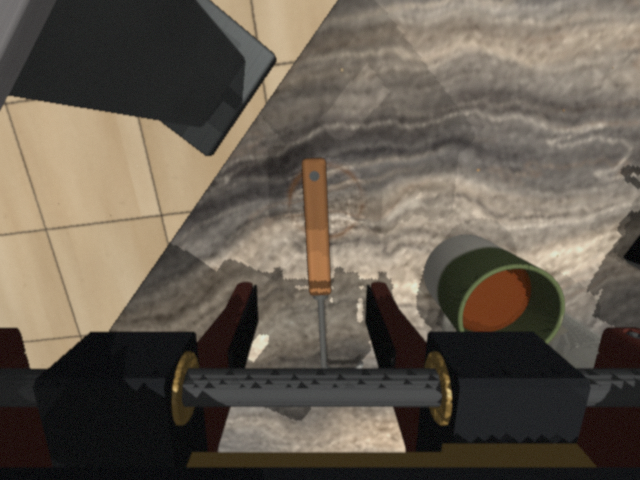

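```bash
python3 - <<'E'
from h import *
c=pickle.load(open("w5.pkl","rb"))
r=onz(c,(314.5,158),.026);f=onz(c,(319.5,288),.026);d=f-r;print(r,f,np.linalg.norm(d),np.arctan2(d[1],d[0]))
y=np.arctan2(d[1],d[0]); g=(r+f)/2+.035*d/np.linalg.norm(d); print("grip",g)
q=rot(y,0)
plan([((g[0],g[1],.10),q),((g[0],g[1],.03),q),((g[0],g[1],.005),q)],.6,v=28)
E
```

```text
[0.42776567 0.04759883 0.026     ] [ 0.5058671  -0.04478863  0.026     ] 0.12097634662041798 -0.8689973134111454
grip [ 0.48941213 -0.02532377  0.026     ]
t 9.82 pos [ 0.4663 -0.0048  0.1873] f [ 0.5  0.1 -0.3] w 0.053 j [-0.04  0.26  1.98 -0.    0.94 -0.7 ]
0 [0.6, [-8.0, 1.9, 21.6], [-0.006, -0.005, -0.01]] , 
1 [0.6, [-7.9, 1.7, 21.7], [-0.006, -0.005, -0.01]] , 
2 [0.6, [-7.8, 1.5, 21.7], [-0.006, -0.005, -0.01]] , 
3 [0.6, [-7.7, 1.3, 21.8], [-0.006, -0.005, -0.01]] , 
4 [0.6, [0.0, 0.0, 23.3], [0.0, 0.0, 0.0]] , 

5 [0.6, [0.0, 0.0, 23.3], [0.0, 0.0, 0.0]] , 
6 [0.6, [0.0, 0.0, 23.3], [0.0, 0.0, 0.0]] , 
7 [0.6, [0.0, 0.0, 25.0], [0.0, 0.0, 0.0]] ,
```

Emit:
carry_out(
  deltas=[
    [0.6, [-8.5, 2, 21.5], [-0.006, -0.005, -0.01]],
    [0.6, [-8.5, 1.5, 21.5], [-0.006, -0.005, -0.01]],
    [0.6, [-8.5, 1.5, 21.5], [-0.006, -0.005, -0.01]],
    [0.6, [-8, 1.5, 21.5], [-0.006, -0.005, -0.01]],
    [0.6, [0, 0, 20], [0, 0, 0]],
  ],
)

```text
t: 10.23
position: [0.4948, -0.0314, 0.0792]
ee_rot: [0.417, 0.909, 0.001, 0.006]
ft_force: [0.4, -0.0, 0.1]
gripper_width: 0.0526
```

```bash
python3 - <<'E'
from h import *
q=rot(-.875,0)
plan([((.491,-.027,.03),q),((.491,-.027,.006),q)],.6,v=18)
E
```

```text
t 10.23 pos [ 0.4948 -0.0314  0.0792] f [ 0.4 -0.   0.1] w 0.0526 j [-0.09  0.46  2.01 -0.    0.66 -0.79]
0 [0.6, [2.1, -0.1, 16.4], [0.002, 0.003, 0.005]] , 
1 [0.6, [2.0, -0.1, 16.4], [0.002, 0.003, 0.005]] , 
2 [0.6, [2.0, 0.0, 16.4], [0.002, 0.003, 0.005]] , 
3 [0.6, [0.0, 0.0, 12.0], [0.0, 0.0, 0.0]] , 
4 [0.6, [0.0, 0.0, 12.0], [0.0, 0.0, 0.0]] ,
```

Emit:
carry_out(
  deltas=[
    [0.6, [2, 0, 16], [0.002, 0.003, 0.005]],
    [0.6, [2, 0, 16], [0.002, 0.003, 0.005]],
    [0.6, [2, 0, 16], [0.002, 0.003, 0.005]],
    [0.6, [0, 0, 12], [0, 0, 0]],
    [0.6, [0, 0, 4], [0, 0, 0]],
  ],
)

```text
t: 10.65
position: [0.4876, -0.0338, 0.007]
ee_rot: [0.424, 0.906, -0.002, -0.003]
ft_force: [-0.9, -1.2, 1.3]
gripper_width: 0.0524
```

```bash
python3 - <<'E'
from h import *
plan([((.491,-.027,.005),rot(-.875,0))],.6,v=18)
E
```

```text
t 10.65 pos [ 0.4876 -0.0338  0.007 ] f [-0.9 -1.2  1.3] w 0.0524 j [-0.09  0.6   2.02 -0.    0.52 -0.78]
0 [0.6, [3.0, 7.0, 1.9], [-0.006, -0.003, -0.001]] ,
```

Emit:
carry_out(
  deltas=[
    [0.6, [2, 6, 1], [-0.006, -0.003, 0]],
    [0, [0, 0, 1], [0, 0, 0]],
    [0, [0, 0, 1], [0, 0, 0]],
    [0, [0, 0, 1], [0, 0, 0]],
    [0, [0, 0, 1], [0, 0, 0]],
  ],
  newtons=50,
)

```text
t: 11.07
position: [0.4913, -0.0304, 0.0018]
ee_rot: [0.424, 0.906, -0.0, 0.0]
ft_force: [-0.3, -0.2, 0.4]
gripper_width: 0.0295
```

Emit:
carry_out(
  deltas=[
    [0, [0, 0, 1], [0, 0, 0]],
    [0, [0, 0, 1], [0, 0, 0]],
    [0, [0, 0, 1], [0, 0, 0]],
  ],
)

```text
t: 11.32
position: [0.4918, -0.0305, 0.0013]
ee_rot: [0.424, 0.906, 0.0, 0.001]
ft_force: [-4.2, 0.3, 14.0]
gripper_width: 0.0218
```

```bash
python3 - <<'E'
from h import *
plan([((.45,.0,.22),rot(-.4,0))],0,v=30)
from cell import env;print(Ro.from_quat(env.read_state()["ee_rot"]).as_matrix().round(3).tolist())
E
```

```text
t 11.32 pos [ 0.4918 -0.0305  0.0013] f [-4.2  0.3 14. ] w 0.0218 j [-0.09  0.61  2.02 -0.    0.5  -0.78]
0 [0, [6.2, -1.5, -27.4], [0.0, 0.0, -0.059]] , 
1 [0, [6.3, -1.2, -27.4], [0.0, 0.0, -0.059]] , 
2 [0, [6.4, -0.8, -27.4], [0.0, 0.0, -0.059]] , 
3 [0, [6.4, -0.4, -27.4], [0.0, 0.0, -0.059]] , 
4 [0, [6.4, 0.0, -27.3], [0.0, 0.0, -0.059]] , 

5 [0, [6.4, 0.3, -27.3], [0.0, 0.0, -0.059]] , 
6 [0, [6.4, 0.7, -27.3], [0.0, 0.0, -0.059]] , 
7 [0, [6.4, 1.1, -27.3], [0.0, 0.0, -0.059]] , 
[[-0.641, 0.768, 0.002], [0.768, 0.641, -0.001], [-0.002, 0.001, -1.0]]
```

```bash
cat >> h.py <<'E'
HK=np.array([-.117,.025,-.012])
XO=np.array([np.cos(TH),np.sin(TH),0]);YO=np.array([-np.sin(TH),np.cos(TH),0]);ZO=np.array([0,0,1.])
RING=np.array([.650,.265,.184]); PQ=rot(TH,-.12)
def tcp(hook,Q=None): return np.array(hook)-(Q or PQ).apply(HK)
E
python3 - <<'E'
from h import *
pre=RING-.045*YO
print(tcp(pre))
plan([((.48,-.02,.10),rot(-.875,0)),((.44,.06,.25),rot(-.2,0)),(tcp(pre-.06*XO+.0*ZO),PQ)],0,v=34)
E
```

```text
[0.54920939 0.17242638 0.18609262]
t 11.32 pos [ 0.4918 -0.0305  0.0013] f [-4.2  0.3 14. ] w 0.0218 j [-0.09  0.61  2.02 -0.    0.5  -0.78]
0 [0, [5.1, -0.7, -32.9], [0.0, 0.001, 0.0]] , 
1 [0, [5.2, -0.7, -32.9], [0.0, 0.001, 0.0]] , 
2 [0, [5.2, -0.8, -32.9], [0.0, 0.001, 0.0]] , 
3 [0, [12.4, 2.9, -21.4], [0.0, 0.0, -0.096]] , 
4 [0, [12.1, 4.1, -21.4], [0.0, 0.0, -0.096]] , 

5 [0, [11.6, 5.3, -21.4], [0.0, 0.0, -0.096]] , 
6 [0, [11.1, 6.4, -21.4], [0.0, 0.0, -0.096]] , 
7 [0, [10.4, 7.4, -21.4], [0.0, 0.0, -0.096]] , 
8 [0, [9.7, 8.4, -21.4], [0.0, 0.0, -0.096]] , 
9 [0, [8.8, 9.3, -21.4], [0.0, 0.0, -0.096]] , 

10 [0, [-7.4, 27.0, 16.0], [0.006, 0.03, -0.101]] , 
11 [0, [-10.6, 26.2, 15.5], [0.006, 0.03, -0.101]] , 
12 [0, [-13.6, 25.1, 15.0], [0.006, 0.03, -0.101]] , 
13 [0, [-16.5, 23.7, 14.4], [0.006, 0.03, -0.101]] ,
```

Emit:
carry_out(
  deltas=[
    [0, [1, 0, -12], [0, 0, 0]],
    [0, [5, -1, -28], [0, 0, 0]],
    [0, [5, -1, -32], [0, 0, 0]],
    [0, [5, -1, -32], [0, 0, 0]],
    [0, [12, 3, -21], [0, 0, -0.05]],
  ],
)

```text
t: 11.73
position: [0.4709, -0.0091, 0.1276]
ee_rot: [0.401, 0.916, -0.001, -0.002]
ft_force: [0.9, 0.4, -1.2]
gripper_width: 0.0212
```

Emit:
carry_out(
  deltas=[
    [0, [12, 4, -21.5], [0, 0, -0.095]],
    [0, [11.5, 5, -21.5], [0, 0, -0.095]],
    [0, [11, 6.5, -21.5], [0, 0, -0.095]],
    [0, [10.5, 7.5, -21.5], [0, 0, -0.095]],
    [0, [10, 8.5, -21.5], [0, 0, -0.095]],
  ],
)

```text
t: 12.15
position: [0.4424, 0.0513, 0.2423]
ee_rot: [0.165, 0.986, -0.0, -0.001]
ft_force: [0.9, 0.1, -1.1]
gripper_width: 0.022
```

```bash
python3 - <<'E'
from h import *
pre=RING-.045*YO
plan([((.46,.11,.235),rot(0,-.06)),(tcp(pre-.06*XO+.0*ZO),PQ)],0,v=30)
E
```

```text
t 12.15 pos [0.4424 0.0513 0.2423] f [ 0.9  0.1 -1.1] w 0.022 j [ 0.09  0.13  1.99 -0.    1.02 -1.15]
0 [0, [0.6, 15.3, 1.8], [0.002, 0.014, -0.083]] , 
1 [0, [-0.7, 15.3, 1.8], [0.002, 0.014, -0.083]] , 
2 [0, [-2.0, 15.2, 1.7], [0.002, 0.014, -0.083]] , 
3 [0, [-3.2, 15.0, 1.7], [0.002, 0.014, -0.083]] , 
4 [0, [-11.1, 16.7, 15.7], [0.006, 0.02, -0.068]] , 

5 [0, [-12.5, 16.0, 15.3], [0.006, 0.02, -0.068]] , 
6 [0, [-13.9, 15.2, 15.0], [0.006, 0.02, -0.068]] ,
```

Emit:
carry_out(
  deltas=[
    [0, [0.5, 15, 2], [0.002, 0.014, -0.083]],
    [0, [-1, 15, 2], [0.002, 0.014, -0.083]],
    [0, [-2, 15, 2], [0.002, 0.014, -0.083]],
    [0, [-3, 15, 2], [0.002, 0.014, -0.083]],
    [0, [-10, 14, 8], [0.005, 0.02, -0.06]],
  ],
)

```text
t: 12.57
position: [0.4692, 0.1271, 0.2346]
ee_rot: [-0.042, 0.999, -0.001, -0.033]
ft_force: [-0.3, -0.0, -1.5]
gripper_width: 0.0216
```

```bash
python3 - <<'E'
from h import *
pre=RING-.045*YO
plan([(tcp(pre-.05*XO+.0*ZO),PQ)],0,v=20)
E
```

```text
t 12.57 pos [0.4692 0.1271 0.2346] f [-0.3 -0.  -1.5] w 0.0216 j [ 0.23  0.23  1.88  0.01  1.09 -1.43]
0 [0, [-9.3, 8.1, 11.6], [0.003, 0.014, -0.03]] , 
1 [0, [-9.7, 7.8, 11.4], [0.003, 0.014, -0.03]] , 
2 [0, [-10.0, 7.5, 11.2], [0.003, 0.014, -0.03]] , 
3 [0, [-10.4, 7.3, 11.1], [0.003, 0.014, -0.03]] ,
```

Emit:
carry_out(
  deltas=[
    [0, [-9.5, 8, 11.5], [0.003, 0.014, -0.03]],
    [0, [-9.5, 8, 11.5], [0.003, 0.014, -0.03]],
    [0, [-10, 7.5, 11], [0.003, 0.014, -0.03]],
    [0, [-10, 7, 10], [0.003, 0.014, -0.03]],
    [0, [0, 0, 0], [0, 0, 0]],
  ],
)

```text
t: 12.98
position: [0.5021, 0.1669, 0.1859]
ee_rot: [-0.109, 0.992, -0.006, -0.06]
ft_force: [-0.1, -0.2, -1.1]
gripper_width: 0.0218
```

```bash
python3 - <<'E'
from h import *
from cell import env
pre=RING-.045*YO
plan([(tcp(pre),PQ)],0,v=20)
s=env.read_state(); Q=Ro.from_quat(s["ee_rot"]); hk=s["position"]+Q.apply(HK); print("hook",hk)
w=[]
for n,(x,y) in(("scene",(215,130)),("top",(200,170))):
    c=env.capture(n); pickle.dump(c,open(n+"2.pkl","wb")); a=cv2.cvtColor(c["frame"],cv2.COLOR_RGB2BGR)[y:y+120,x:x+100]
    w.append(cv2.resize(a,(400,480),interpolation=cv2.INTER_CUBIC)); print(n,(proj(c,[hk,RING])-[x,y])*4)
cv2.imwrite("pics/r1.png",np.hstack(w))
E
```

```text
t 12.98 pos [0.5021 0.1669 0.1859] f [-0.1 -0.2 -1.1] w 0.0218 j [ 0.29  0.39  1.79  0.01  1.08 -1.5 ]
0 [0, [-15.6, -1.6, -2.0], [0.0, 0.0, 0.004]] , 
1 [0, [-15.6, -1.5, -2.0], [0.0, 0.0, 0.004]] , 
2 [0, [-15.6, -1.5, -2.0], [0.0, 0.0, 0.004]] , 
hook [0.6114246  0.21686451 0.18376607]
scene [[236. 244.]
 [228. 188.]]
top [[248. 220.]
 [208. 164.]]
```

View pics/r1.png

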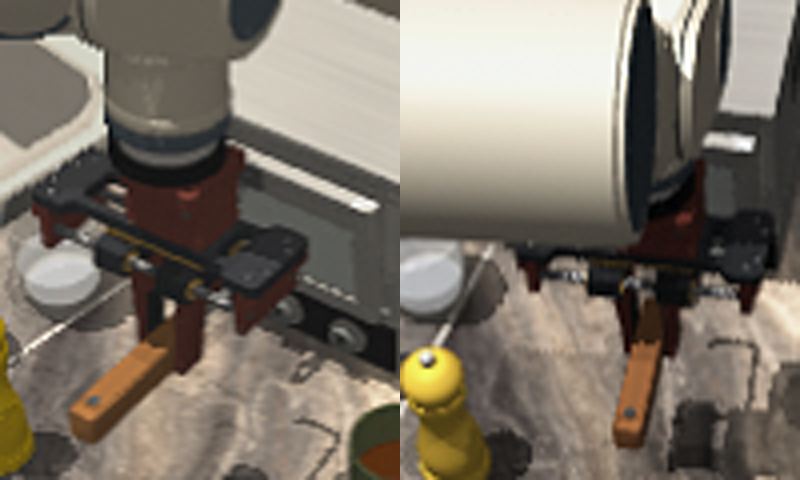

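```bash
python3 - <<'E'
from h import *
c,s=wrist("w6"); Q=Ro.from_quat(s["ee_rot"]);p=s["position"]
for x in (-.03,-.06,-.09,-.117): print(x,proj(c,[p+Q.apply([x,0,-.012])]),proj(c,[p+Q.apply([x,.025,-.012])]))
print(proj(c,[RING,RING+.015*ZO,RING-.015*ZO]))
a=cv2.imread("pics/w6.png")[250:470,200:460]; cv2.imwrite("pics/w6c.png",cv2.resize(a,(780,660))[:600])
E
```

```text
-0.03 [[310. 368.]] [[363. 368.]]
-0.06 [[310. 420.]] [[360. 420.]]
-0.09 [[310. 467.]] [[358. 467.]]
-0.117 [[310. 506.]] [[356. 506.]]
[[424. 578.]
 [433. 609.]
 [416. 552.]]
```

View pics/w6c.png

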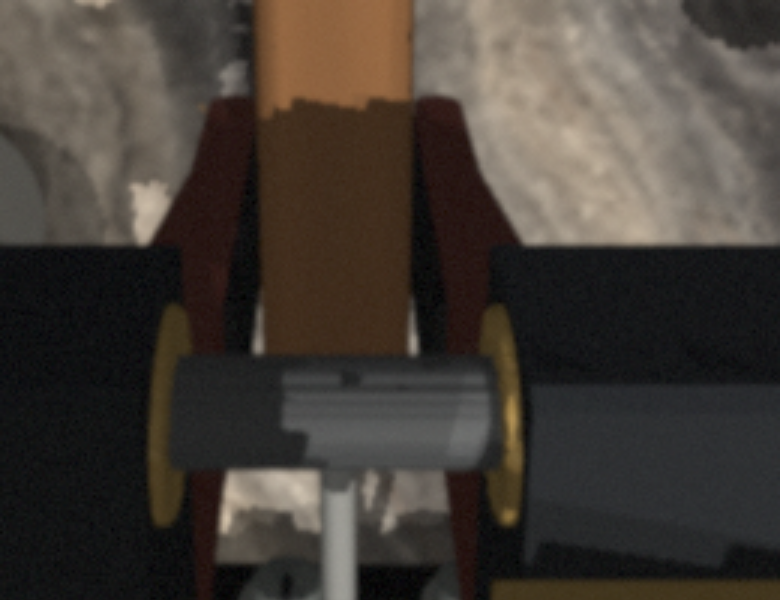

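Emit:
carry_out(
  deltas=[
    [0, [-15.5, -1.5, -2], [0, 0, 0.004]],
    [0, [-15.5, -1.5, -2], [0, 0, 0.004]],
    [0, [-13, -1.5, -2], [0, 0, 0.004]],
    [0, [0, 0, 0], [0, 0, 0]],
  ],
)

```text
t: 13.47
position: [0.5449, 0.1684, 0.1924]
ee_rot: [-0.1, 0.993, -0.006, -0.057]
ft_force: [-0.3, 0.1, -0.8]
gripper_width: 0.0213
```

```bash
cat >> h.py <<'E'
def hk():
    from cell import env
    s=env.read_state(); Q=Ro.from_quat(s["ee_rot"]); d=s["position"]+Q.apply(HK)-RING
    print("hook-ring (oven axes mm)",(np.array([d@XO,d@YO,d@ZO])*1000).round(1),"f oven",[round(float(s["ft_force"]@a),1) for a in(XO,YO,ZO)])
E
python3 - <<'E'
from h import *
hk(); plan([(tcp(RING-.02*YO),PQ),(tcp(RING),PQ)],0,v=9)
E
```

```text
hook-ring (oven axes mm) [ -4.9 -48.7   6.8] f oven [-0.2, 0.2, -0.8]
t 13.47 pos [0.5449 0.1684 0.1924] f [-0.3  0.1 -0.8] w 0.0213 j [ 0.27  0.43  1.7   0.01  1.13 -1.5 ]
0 [0, [-1.4, 7.0, 1.4], [0.0, 0.001, -0.001]] , 
1 [0, [-1.4, 7.0, 1.4], [0.0, 0.001, -0.001]] , 
2 [0, [-1.4, 7.0, 1.4], [0.0, 0.001, -0.001]] , 
3 [0, [-1.4, 7.0, 1.4], [0.0, 0.001, -0.001]] , 
4 [0, [0.0, 6.7, 0.0], [0.0, 0.0, 0.0]] , 

5 [0, [0.0, 6.7, 0.0], [0.0, 0.0, 0.0]] , 
6 [0, [0.0, 6.7, 0.0], [0.0, 0.0, 0.0]] ,
```

Emit:
carry_out(
  deltas=[
    [0, [-4, 1, 3], [0, 0, 0]],
    [0, [-4, 1, 4], [0, 0, 0]],
    [0, [0, 3, 1], [0, 0, 0]],
  ],
)

```text
t: 13.72
position: [0.55, 0.1734, 0.185]
ee_rot: [-0.098, 0.994, -0.006, -0.056]
ft_force: [0.3, 0.5, -1.1]
gripper_width: 0.0216
```

```bash
python3 - <<'E'
from h import *
hk(); plan([(tcp(RING-.02*YO+.0035*XO),PQ)],0,v=9)
E
```

```text
hook-ring (oven axes mm) [  1.2 -45.2  -0.4] f oven [0.4, 0.4, -1.1]
t 13.72 pos [0.55   0.1734 0.185 ] f [ 0.3  0.5 -1.1] w 0.0216 j [ 0.28  0.45  1.69  0.01  1.11 -1.49]
0 [0, [-0.7, 8.1, -0.5], [0.0, 0.002, -0.003]] , 
1 [0, [-0.8, 8.1, -0.5], [0.0, 0.002, -0.003]] , 
2 [0, [-0.8, 8.1, -0.5], [0.0, 0.002, -0.003]] ,
```

Emit:
carry_out(
  deltas=[
    [0, [-0.8, 7, 0], [0, 0.002, -0.003]],
    [0, [-0.8, 7, 0.3], [0, 0.002, -0.003]],
    [0, [-0.8, 7, 0.3], [0, 0.002, -0.003]],
  ],
)

```text
t: 13.97
position: [0.546, 0.1951, 0.1837]
ee_rot: [-0.103, 0.993, -0.006, -0.061]
ft_force: [-0.1, -0.3, -1.6]
gripper_width: 0.0214
```

```bash
python3 - <<'E'
from h import *
hk(); plan([(tcp(RING+.0035*XO),PQ)],0,v=6)
E
```

```text
hook-ring (oven axes mm) [  1.5 -22.2  -2.6] f oven [-0.2, -0.3, -1.6]
t 13.97 pos [0.546  0.1951 0.1837] f [-0.1 -0.3 -1.6] w 0.0214 j [ 0.32  0.46  1.68  0.02  1.12 -1.47]
0 [0, [-0.4, 5.5, -0.7], [0.0, 0.0, 0.0]] , 
1 [0, [-0.4, 5.5, -0.7], [0.0, 0.0, 0.0]] , 
2 [0, [-0.4, 5.5, -0.7], [0.0, 0.0, 0.0]] , 
3 [0, [-0.4, 5.5, -0.7], [0.0, 0.0, 0.0]] ,
```

Emit:
carry_out(
  deltas=[
    [0, [-0.5, 5.5, -0.5], [0, 0, 0]],
    [0, [-0.5, 5.5, -0.5], [0, 0, 0]],
  ],
)

```text
t: 14.13
position: [0.544, 0.2081, 0.1843]
ee_rot: [-0.103, 0.993, -0.006, -0.061]
ft_force: [-0.0, 0.4, -1.2]
gripper_width: 0.022
```

```bash
python3 - <<'E'
from h import *
hk(); plan([(tcp(RING+.0035*XO),PQ)],0,v=6)
E
```

```text
hook-ring (oven axes mm) [ 2.2 -8.9 -2.1] f oven [0.1, 0.4, -1.2]
t 14.13 pos [0.544  0.2081 0.1843] f [-0.   0.4 -1.2] w 0.022 j [ 0.34  0.46  1.67  0.02  1.13 -1.45]
0 [0, [-0.5, 4.5, -1.0], [0.0, -0.001, 0.001]] , 
1 [0, [-0.5, 4.5, -1.0], [0.0, -0.001, 0.001]] ,
```

Emit:
carry_out(
  deltas=[
    [0, [-0.5, 5, -0.5], [0, 0, 0]],
    [0, [-0.5, 5, -0.5], [0, 0, 0]],
    [0, [0, 0, 0], [0, 0, 0]],
  ],
)

```text
t: 14.38
position: [0.5425, 0.2212, 0.1854]
ee_rot: [-0.104, 0.993, -0.006, -0.061]
ft_force: [-0.3, -0.7, -1.8]
gripper_width: 0.022
```

Emit:
carry_out(
  deltas=[
    [0, [6, 0, 0.5], [0, 0, 0]],
    [0, [6, 0, 0.5], [0, 0, 0]],
    [0, [5, 0, 0.5], [0, 0, 0]],
  ],
)

```text
t: 14.63
position: [0.5253, 0.2179, 0.1859]
ee_rot: [-0.105, 0.993, -0.006, -0.061]
ft_force: [3.2, 1.2, -3.5]
gripper_width: 0.0218
```

```bash
python3 - <<'E'
from h import *
hk()
E
```

```text
hook-ring (oven axes mm) [-14.2   4.8  -0.4] f oven [3.4, 0.5, -3.5]
```

```bash
cat >> h.py <<'E'
HG=RING+.0357*XO; HG[2]=.070
def arc(phi,lead=.013,y=.003):
    c,s=np.cos(phi),np.sin(phi)
    p=np.array([-30*c-115*s,115*c-30*s])/1000; t=np.array([30*s-115*c,-115*s-30*c])/118.8
    q=p+lead*t; return HG+q[0]*XO+(y)*YO+q[1]*ZO
E
python3 - <<'E'
from h import *
plan([(tcp(arc(f)),PQ) for f in np.arange(.12,.9,.1)],0,v=14)
E
```

```text
t 14.63 pos [0.5253 0.2179 0.1859] f [ 3.2  1.2 -3.5] w 0.0218 j [ 0.36  0.44  1.7   0.02  1.12 -1.43]
0 [0, [4.9, -1.3, 8.6], [0.0, -0.002, 0.004]] , 
1 [0, [9.5, 0.0, 7.3], [0.0, 0.0, 0.0]] , 
2 [0, [8.7, 0.0, 8.2], [0.0, 0.0, 0.0]] , 
3 [0, [7.8, 0.0, 9.0], [0.0, 0.0, 0.0]] , 
4 [0, [6.9, 0.0, 9.7], [0.0, 0.0, 0.0]] , 

5 [0, [5.9, 0.0, 10.4], [0.0, 0.0, 0.0]] , 
6 [0, [4.8, 0.0, 10.9], [0.0, 0.0, 0.0]] , 
7 [0, [3.7, 0.0, 11.4], [0.0, 0.0, 0.0]] ,
```

Emit:
carry_out(
  deltas=[
    [0, [5, -1, 7], [0, 0, 0.003]],
    [0, [9.5, 0, 7.5], [0, 0, 0]],
    [0, [8.5, 0, 8], [0, 0, 0]],
    [0, [8, 0, 9], [0, 0, 0]],
  ],
)

```text
t: 14.97
position: [0.4934, 0.2096, 0.1596]
ee_rot: [-0.102, 0.993, -0.005, -0.055]
ft_force: [1.5, 0.8, -0.6]
gripper_width: 0.0218
```

```bash
cat >> h.py <<'E'
def phi():
    from cell import env
    s=env.read_state(); Q=Ro.from_quat(s["ee_rot"]); h=s["position"]+Q.apply(HK)
    f=min(np.arange(0,1.7,.01),key=lambda f:np.linalg.norm(arc(f,.012,0)-h+((h-HG)@YO)*YO)); d=h-arc(f,.012,0)
    r=d@XO*np.cos(0); print("phi",f.round(2),"resid mm xyz oven",(np.array([d@XO,d@YO,d@ZO])*1000).round(1),"f oven",[round(float(s["ft_force"]@a),1) for a in(XO,YO,ZO)]); return f
E
python3 - <<'E'
from h import *
f=phi()
plan([(tcp(arc(f+.1*i)),PQ) for i in range(1,7)],0,v=16)
E
```

```text
phi 0.39 resid mm xyz oven [-1.6  2.6  1. ] f oven [1.7, 0.5, -0.6]
t 14.97 pos [0.4934 0.2096 0.1596] f [ 1.5  0.8 -0.6] w 0.0218 j [ 0.37  0.43  1.8   0.02  1.02 -1.42]
0 [0, [6.4, 0.2, 9.7], [0.002, 0.01, -0.001]] , 
1 [0, [6.2, 0.0, 10.2], [0.0, 0.0, 0.0]] , 
2 [0, [5.2, 0.0, 10.8], [0.0, 0.0, 0.0]] , 
3 [0, [4.1, 0.0, 11.2], [0.0, 0.0, 0.0]] , 
4 [0, [2.9, 0.0, 11.6], [0.0, 0.0, 0.0]] , 

5 [0, [1.7, 0.0, 11.8], [0.0, 0.0, 0.0]] ,
```

Emit:
carry_out(
  deltas=[
    [0, [6.5, 0, 9.5], [0, 0.005, 0]],
    [0, [6, 0, 10], [0, 0.003, 0]],
    [0, [5, 0, 11], [0, 0, 0]],
    [0, [4, 0, 11], [0, 0, 0]],
  ],
)

```text
t: 15.3
position: [0.4659, 0.2032, 0.1191]
ee_rot: [-0.101, 0.993, -0.004, -0.057]
ft_force: [0.7, 0.7, -1.0]
gripper_width: 0.0215
```

```bash
python3 - <<'E'
from h import *
f=phi()
plan([(tcp(arc(f+.1*i)),PQ) for i in range(1,7)],0,v=16)
E
```

```text
phi 0.81 resid mm xyz oven [-1.1  1.9  0.7] f oven [0.8, 0.6, -1.0]
t 15.3 pos [0.4659 0.2032 0.1191] f [ 0.7  0.7 -1. ] w 0.0215 j [ 0.37  0.45  1.88  0.03  0.92 -1.42]
0 [0, [1.9, 0.8, 12.4], [0.003, 0.005, -0.003]] , 
1 [0, [1.5, 0.0, 11.9], [0.0, 0.0, 0.0]] , 
2 [0, [0.3, 0.0, 11.9], [0.0, 0.0, 0.0]] , 
3 [0, [-0.9, 0.0, 11.9], [0.0, 0.0, 0.0]] , 
4 [0, [-2.1, 0.0, 11.8], [0.0, 0.0, 0.0]] , 

5 [0, [-3.2, 0.0, 11.5], [0.0, 0.0, 0.0]] ,
```

```bash
python3 - <<'E'
from h import *
from cell import env
w=[]
for n,(x,y) in(("scene",(215,130)),("top",(200,170))):
    c=env.capture(n); a=cv2.cvtColor(c["frame"],cv2.COLOR_RGB2BGR)[y:y+120,x:x+100]
    w.append(cv2.resize(a,(400,480),interpolation=cv2.INTER_CUBIC))
cv2.imwrite("pics/r2.png",np.hstack(w))
E
```

```text
(no output)
```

View pics/r2.png

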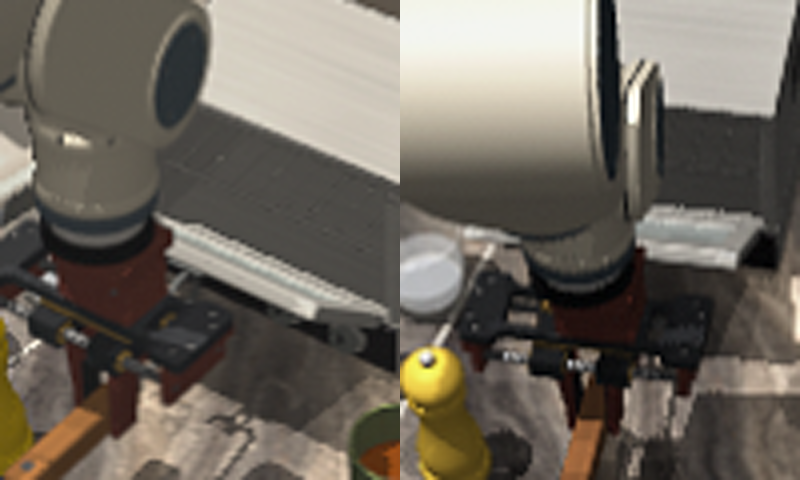

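Emit:
carry_out(
  deltas=[
    [0, [2, 0.5, 12], [0, 0.004, 0]],
    [0, [1.5, 0, 12], [0, 0.002, 0]],
    [0, [0.5, 0, 12], [0, 0, 0]],
    [0, [-1, 0, 12], [0, 0, 0]],
  ],
)

```text
t: 15.73
position: [0.457, 0.2019, 0.0701]
ee_rot: [-0.101, 0.993, -0.005, -0.06]
ft_force: [1.4, 0.5, -0.2]
gripper_width: 0.0216
```

```bash
python3 - <<'E'
from h import *
f=phi()
plan([(tcp(arc(f+.1*i)),PQ) for i in range(1,5)],0,v=16)
E
```

```text
phi 1.23 resid mm xyz oven [-0.4  2.3 -0.3] f oven [1.5, 0.2, -0.2]
t 15.73 pos [0.457  0.2019 0.0701] f [ 1.4  0.5 -0.2] w 0.0216 j [ 0.38  0.53  1.92  0.03  0.82 -1.42]
0 [0, [-2.8, 0.3, 12.5], [0.003, -0.001, -0.003]] , 
1 [0, [-3.5, 0.0, 11.4], [0.0, 0.0, 0.0]] , 
2 [0, [-4.6, 0.0, 11.0], [0.0, 0.0, 0.0]] , 
3 [0, [-5.7, 0.0, 10.5], [0.0, 0.0, 0.0]] ,
```

Emit:
carry_out(
  deltas=[
    [0, [-3, 0, 11], [0, 0, 0]],
    [0, [-3.5, 0, 11], [0, 0, 0]],
    [0, [-4, 0, 9], [0, 0, 0]],
  ],
)

```text
t: 15.98
position: [0.4628, 0.203, 0.0348]
ee_rot: [-0.101, 0.993, -0.005, -0.061]
ft_force: [-5.0, -1.6, 4.9]
gripper_width: 0.0218
```

```bash
python3 - <<'E'
from h import *
f=phi()
plan([(tcp(arc(f+.05*i)),PQ) for i in range(1,4)],0,v=16)
E
```

```text
phi 1.53 resid mm xyz oven [-0.4  2.2 -0.6] f oven [-5.2, -0.5, 4.9]
t 15.98 pos [0.4628 0.203  0.0348] f [-5.  -1.6  4.9] w 0.0218 j [ 0.38  0.6   1.91  0.03  0.76 -1.42]
0 [0, [-3.5, 0.4, 5.9], [0.003, -0.003, -0.003]] , 
1 [0, [-3.0, 0.0, 5.2], [0.0, 0.0, 0.0]] , 
2 [0, [-3.2, 0.0, 5.0], [0.0, 0.0, 0.0]] ,
```

Emit:
carry_out(
  deltas=[
    [0, [0.5, 0, 4], [0, 0, 0]],
    [0, [0.5, 0, 3], [0, 0, 0]],
  ],
)

```text
t: 16.15
position: [0.4622, 0.2029, 0.026]
ee_rot: [-0.101, 0.993, -0.005, -0.061]
ft_force: [-0.6, -1.0, 4.0]
gripper_width: 0.0218
```

```bash
python3 - <<'E'
from h import *
phi()
E
```

```text
phi 1.6 resid mm xyz oven [-3.9  2.2 -1.5] f oven [-0.8, -0.8, 4.0]
```

Emit:
carry_out(
  deltas=[
    [0, [0.5, 0, 3], [0, 0, 0]],
    [0, [0.5, 0, 2.5], [0, 0, 0]],
  ],
)

```text
t: 16.32
position: [0.4616, 0.2029, 0.0205]
ee_rot: [-0.101, 0.993, -0.005, -0.06]
ft_force: [-0.3, -0.6, 4.3]
gripper_width: 0.0218
```

```bash
python3 - <<'E'
from h import *
phi()
E
```

```text
phi 1.64 resid mm xyz oven [-6.3  2.2 -2.3] f oven [-0.4, -0.5, 4.3]
```

```bash
python3 - <<'E'
from h import *
from cell import env
s=env.read_state(); Q=Ro.from_quat(s["ee_rot"]); d=s["position"]+Q.apply(HK)-HG
print([round(float(d@a)*1000,1) for a in (XO,YO,ZO)], (arc(1.5,0,0)-HG)@XO)
c,s=wrist("w7")
a=cv2.imread("pics/w7.png")[250:470,200:460]; b=cv2.imread("pics/w6.png")[250:470,200:460]
c=cv2.cvtColor(env.capture("scene")["frame"],cv2.COLOR_RGB2BGR)[100:260,200:380]
cv2.imwrite("pics/w7c.png",np.hstack([cv2.resize(a,(310,262)),cv2.resize(c,(295,262))]))
E
```

```text
[-115.1, 2.2, -51.6] -0.11683403950949738
```

View pics/w7c.png

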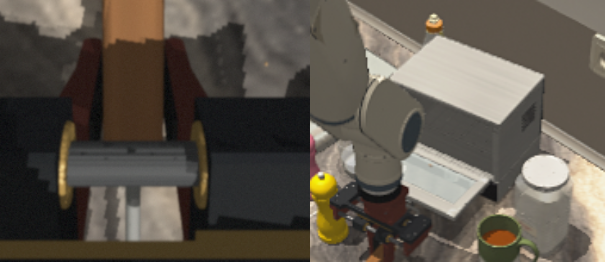

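Emit:
carry_out(
  deltas=[
    [0, [-1, 0, -4], [0, 0, 0]],
    [0, [-1, 0, -4], [0, 0, 0]],
    [0, [-1, 0, -3], [0, 0, 0]],
    [0, [0, 0, 0], [0, 0, 0]],
  ],
)

```text
t: 16.75
position: [0.4645, 0.2034, 0.0321]
ee_rot: [-0.101, 0.993, -0.005, -0.062]
ft_force: [1.0, -0.6, -2.1]
gripper_width: 0.0214
```

Emit:
carry_out(
  deltas=[
    [0, [0, -4, 0], [0, 0, 0]],
    [0, [0, -5, 0.5], [0, 0, 0]],
  ],
)

```text
t: 16.92
position: [0.4663, 0.1947, 0.0321]
ee_rot: [-0.101, 0.993, -0.005, -0.062]
ft_force: [0.4, -0.8, -1.1]
gripper_width: 0.0216
```

```bash
python3 - <<'E'
from h import *
from cell import env
s=env.read_state(); Q=Ro.from_quat(s["ee_rot"]); d=s["position"]+Q.apply(HK)-HG
print([round(float(d@a)*1000,1) for a in (XO,YO,ZO)],s["ft_force"],s["position"])
E
```

```text
[-112.2, -6.5, -40.4] [ 0.39486082 -0.84244584 -1.10831556] [0.46633213 0.19470677 0.03209391]
```

Emit:
carry_out(
  deltas=[
    [0, [0, -6, 0.5], [0, 0, 0]],
    [0, [0, -6, 0.5], [0, 0, 0]],
  ],
)

```text
t: 17.08
position: [0.4686, 0.1819, 0.031]
ee_rot: [-0.102, 0.993, -0.005, -0.062]
ft_force: [-0.8, 0.6, -0.5]
gripper_width: 0.0215
```

Emit:
carry_out(
  deltas=[
    [0, [0, -7, 0.5], [0, 0, 0]],
    [0, [0, -7, 0.5], [0, 0, 0]],
    [0, [0, -7, 0.5], [0, 0, 0]],
  ],
)

```text
t: 17.33
position: [0.4726, 0.1585, 0.029]
ee_rot: [-0.102, 0.993, -0.005, -0.062]
ft_force: [0.1, 0.4, -1.2]
gripper_width: 0.0219
```

```bash
python3 - <<'E'
from h import *
from cell import env
s=env.read_state(); Q=Ro.from_quat(s["ee_rot"]); d=s["position"]+Q.apply(HK)-HG
print([round(float(d@a)*1000,1) for a in (XO,YO,ZO)],s["ft_force"],s["position"])
E
```

```text
[-113.5, -43.2, -43.6] [ 0.08851021  0.43508488 -1.15051392] [0.47263374 0.15853172 0.0289552 ]
```

```bash
python3 - <<'E'
from h import *
from cell import env
p=env.read_state()["position"]
a=p-.06*XO
plan([(a+.004*ZO,PQ),((.40,.04,.16),rot(-.35,-.11)),((.475,-.02,.10),rot(-.85,-.11))],0,v=30)
E
```

```text
t 17.33 pos [0.4726 0.1585 0.029 ] f [ 0.1  0.4 -1.2] w 0.0219 j [ 0.29  0.6   1.92  0.02  0.74 -1.5 ]
0 [0, [20.0, 0.0, 1.2], [0.001, -0.002, -0.001]] , 
1 [0, [20.0, 0.0, 1.1], [0.001, -0.002, -0.001]] , 
2 [0, [20.0, 0.0, 1.1], [0.001, -0.002, -0.001]] , 
3 [0, [8.4, -16.9, -20.3], [-0.011, -0.002, 0.092]] , 
4 [0, [6.8, -17.3, -20.5], [-0.011, -0.002, 0.092]] , 

5 [0, [5.1, -17.7, -20.7], [-0.011, -0.002, 0.092]] , 
6 [0, [3.5, -17.8, -20.9], [-0.011, -0.002, 0.092]] , 
7 [0, [1.8, -17.9, -21.1], [-0.011, -0.002, 0.092]] , 
8 [0, [0.1, -17.7, -21.3], [-0.011, -0.002, 0.092]] , 
9 [0, [-19.4, -6.1, 9.9], [-0.011, 0.0, 0.099]] , 

10 [0, [-19.9, -4.3, 9.9], [-0.011, 0.0, 0.099]] , 
11 [0, [-20.3, -2.4, 9.8], [-0.011, 0.0, 0.099]] , 
12 [0, [-20.4, -0.5, 9.8], [-0.011, 0.0, 0.099]] , 
13 [0, [-20.4, 1.4, 9.8], [-0.011, 0.0, 0.099]] ,
```

Emit:
carry_out(
  deltas=[
    [0, [18, 0, 0.5], [0, 0, 0]],
    [0, [20, 0, 0.5], [0, 0, 0]],
    [0, [22, 0, 0.5], [0, 0, 0]],
    [0, [8.5, -17, -20], [-0.011, -0.002, 0.092]],
    [0, [7, -17, -20.5], [-0.011, -0.002, 0.092]],
  ],
)

```text
t: 17.75
position: [0.4064, 0.1073, 0.0743]
ee_rot: [-0.007, 0.998, -0.0, -0.063]
ft_force: [1.5, -0.0, -0.5]
gripper_width: 0.0216
```

Emit:
carry_out(
  deltas=[
    [0, [5, -18, -21], [-0.011, -0.002, 0.092]],
    [0, [3.5, -18, -21], [-0.011, -0.002, 0.092]],
    [0, [2, -18, -21], [-0.011, -0.002, 0.092]],
    [0, [0, -18, -21], [-0.011, -0.002, 0.092]],
    [0, [0, 0, 0], [0, 0, 0.05]],
  ],
)

```text
t: 18.17
position: [0.3945, 0.0281, 0.1644]
ee_rot: [0.214, 0.975, 0.009, -0.058]
ft_force: [0.8, 0.8, -0.7]
gripper_width: 0.0216
```

```bash
python3 - <<'E'
from h import *
plan([((.475,-.02,.10),rot(-.85,-.11)),((.488,-.03,.03),rot(-.85,-.11))],0,v=28)
E
```

```text
t 18.17 pos [0.3945 0.0281 0.1644] f [ 0.8  0.8 -0.7] w 0.0216 j [ 0.01  0.23  2.1   0.05  0.93 -1.17]
0 [0, [-20.0, -1.9, 10.6], [-0.011, -0.001, 0.083]] , 
1 [0, [-20.1, -0.4, 10.7], [-0.011, -0.001, 0.083]] , 
2 [0, [-20.1, 1.2, 10.7], [-0.011, -0.001, 0.083]] , 
3 [0, [-19.9, 2.7, 10.7], [-0.011, -0.001, 0.083]] , 
4 [0, [-19.6, 4.2, 10.8], [-0.011, -0.001, 0.083]] , 

5 [0, [-7.9, 1.1, 22.6], [0.0, 0.0, 0.0]] , 
6 [0, [-7.9, 1.1, 22.6], [0.0, 0.0, 0.0]] , 
7 [0, [-7.9, 1.1, 22.6], [0.0, 0.0, 0.0]] ,
```

Emit:
carry_out(
  deltas=[
    [0, [-20, -2, 10.5], [-0.011, 0, 0.083]],
    [0, [-20, -0.5, 10.5], [-0.011, 0, 0.083]],
    [0, [-20, 1, 10.5], [-0.011, 0, 0.083]],
    [0, [-20, 3, 11], [-0.011, 0, 0.083]],
    [0, [-16, 3, 11], [-0.011, 0, 0.06]],
  ],
)

```text
t: 18.58
position: [0.474, -0.0249, 0.1033]
ee_rot: [0.412, 0.91, 0.026, -0.047]
ft_force: [0.5, -0.4, -1.5]
gripper_width: 0.0216
```

```bash
python3 - <<'E'
from h import *
plan([((.486,-.03,.03),rot(-.85,-.11))],0,v=20)
from cell import env
w=[]
for n,(x,y) in(("scene",(270,210)),("top",(270,230))):
    c=env.capture(n); a=cv2.cvtColor(c["frame"],cv2.COLOR_RGB2BGR)[y:y+120,x:x+100]
    w.append(cv2.resize(a,(400,480),interpolation=cv2.INTER_CUBIC))
cv2.imwrite("pics/p1.png",np.hstack(w))
E
```

```text
t 18.58 pos [ 0.474  -0.0249  0.1033] f [ 0.5 -0.4 -1.5] w 0.0216 j [-0.13  0.43  1.99  0.11  0.8  -0.93]
0 [0, [-4.9, 1.2, 17.9], [0.002, 0.001, 0.0]] , 
1 [0, [-4.9, 1.3, 17.9], [0.002, 0.001, 0.0]] , 
2 [0, [-4.9, 1.3, 17.9], [0.002, 0.001, 0.0]] , 
3 [0, [-4.9, 1.4, 17.9], [0.002, 0.001, 0.0]] ,
```

View pics/p1.png

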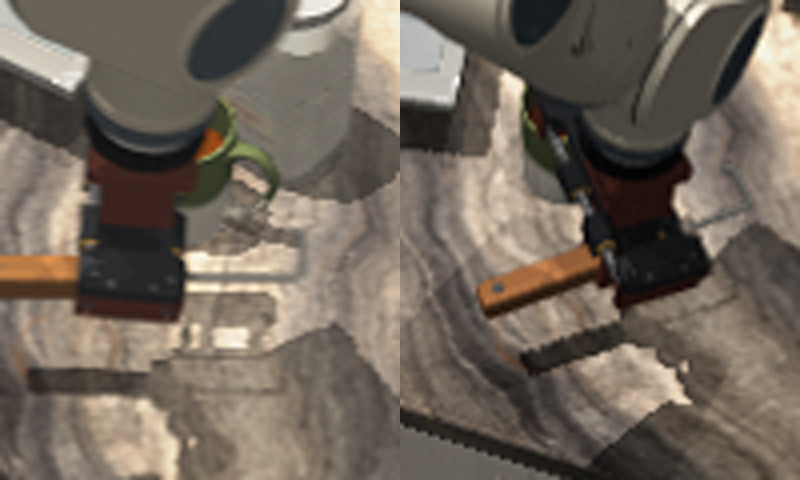

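```bash
python3 - <<'E'
from h import *
print(onz(C["top"],(293,346),0),onz(C["top"],(330,357),0))
plan([((.475,-.045,.025),rot(-.85,-.11))],0,v=20)
E
```

```text
[0.33743678 0.0127147  0.        ] [ 0.34099993 -0.10582954  0.        ]
t 18.68 pos [ 0.4733 -0.0251  0.1023] f [-0.5  0.3 -0.7] w 0.0217 j [-0.13  0.43  1.99  0.11  0.8  -0.93]
0 [0, [-6.1, -3.1, 18.7], [0.002, 0.0, 0.001]] , 
1 [0, [-6.1, -3.1, 18.7], [0.002, 0.0, 0.001]] , 
2 [0, [-6.1, -3.0, 18.7], [0.002, 0.0, 0.001]] , 
3 [0, [-6.1, -3.0, 18.8], [0.002, 0.0, 0.001]] ,
```

Emit:
carry_out(
  deltas=[
    [0, [-6, -3, 18.5], [0.002, 0, 0]],
    [0, [-6, -3, 18.5], [0.002, 0, 0]],
    [0, [-6, -3, 18.5], [0.002, 0, 0]],
    [0, [-5, -3, 14], [0.002, 0, 0]],
    [0, [0, 0, 0.5], [0, 0, 0]],
  ],
  newtons=20,
)

```text
t: 19.1
position: [0.4726, -0.0456, 0.0298]
ee_rot: [0.407, 0.912, 0.022, -0.05]
ft_force: [-0.3, 0.0, -1.7]
gripper_width: 0.0222
```

Emit:
carry_out(
  deltas=[
    [0, [0.3, 0, 5], [0, 0, 0]],
    [0, [0.3, 0, 5], [0, 0, 0]],
  ],
)

```text
t: 19.27
position: [0.4709, -0.0442, 0.0208]
ee_rot: [0.406, 0.912, 0.022, -0.05]
ft_force: [-0.8, 0.4, -0.9]
gripper_width: 0.0218
```

Emit:
carry_out(
  deltas=[
    [0, [0.3, 0, 4.5], [0, 0, 0]],
    [0, [0.3, 0, 4.5], [0, 0, 0]],
  ],
)

```text
t: 19.43
position: [0.4701, -0.0424, 0.0126]
ee_rot: [0.406, 0.912, 0.022, -0.05]
ft_force: [0.6, 0.6, -1.5]
gripper_width: 0.022
```

Emit:
carry_out(
  deltas=[
    [0, [0, 0, 4], [0, 0, 0]],
    [0, [0, 0, 3], [0, 0, 0]],
  ],
)

```text
t: 19.6
position: [0.4698, -0.0414, 0.0057]
ee_rot: [0.405, 0.913, 0.022, -0.049]
ft_force: [0.5, 0.8, -1.6]
gripper_width: 0.0216
```

Emit:
carry_out(
  deltas=[
    [0, [0, 0, 2], [0, 0, 0]],
    [0, [0, 0, 2], [0, 0, 0]],
  ],
)

```text
t: 19.77
position: [0.4702, -0.041, 0.0017]
ee_rot: [0.405, 0.913, 0.023, -0.048]
ft_force: [1.5, -1.4, 1.7]
gripper_width: 0.0219
```

Emit:
carry_out(
  deltas=[
    [0, [0, 0, 1.5], [0, 0, 0]],
  ],
)

```text
t: 19.85
position: [0.4703, -0.041, 0.0007]
ee_rot: [0.405, 0.913, 0.023, -0.048]
ft_force: [-5.0, -2.9, 31.6]
gripper_width: 0.0218
```

Emit:
carry_out(
  deltas=[
    [0, [0, 0, -0.8], [0, 0, 0]],
    [0.3, [0, 0, -0.3], [0, 0, 0]],
    [0.4, [0, 0, 0], [0, 0, 0]],
    [0.5, [0, 0, 0], [0, 0, 0]],
    [0.6, [0, 0, 0], [0, 0, 0]],
  ],
  newtons=6,
)

```text
t: 20.27
position: [0.4707, -0.041, 0.0022]
ee_rot: [0.405, 0.913, 0.023, -0.048]
ft_force: [0.2, -0.1, 0.8]
gripper_width: 0.0431
```

Emit:
carry_out(
  deltas=[
    [0.6, [0, 0, 0], [0, 0, 0]],
    [0.6, [0, 0, -4], [0, 0, 0]],
    [0.6, [0, 0, -15], [0, 0, 0]],
    [0.6, [1, 0, -30], [0, 0, 0]],
    [0.6, [2, 0, -35], [0, 0, 0]],
  ],
)

```text
t: 20.68
position: [0.4695, -0.0448, 0.083]
ee_rot: [0.405, 0.912, 0.021, -0.055]
ft_force: [0.8, -0.9, -0.4]
gripper_width: 0.0525
```

Emit:
carry_out(
  deltas=[
    [0.6, [2, 0, -35], [0, 0, 0]],
    [0.6, [5, -20, -35], [0, 0, 0]],
    [0.6, [10, -35, -15], [0, 0, 0]],
    [0.6, [10, -35, -10], [0, 0, 0]],
    [0.6, [10, -38, -10], [0, 0, 0]],
  ],
)

```text
t: 21.1
position: [0.3636, -0.1133, 0.2023]
ee_rot: [0.402, 0.914, 0.022, -0.048]
ft_force: [-0.6, -0.6, 0.2]
gripper_width: 0.0528
```

```bash
python3 - <<'E'
from h import *
from cell import env
print(env.read_state()["position"],env.read_state()["ft_force"])
a=cv2.cvtColor(env.capture("scene")["frame"],cv2.COLOR_RGB2BGR)[90:450,150:560]
cv2.imwrite("pics/f1.png",cv2.resize(a,None,fx=1.65,fy=1.65,interpolation=cv2.INTER_CUBIC))
E
```

```text
[ 0.36359214 -0.11332819  0.20233522] [-0.56061351 -0.58475472  0.23596883]
```

View pics/f1.png

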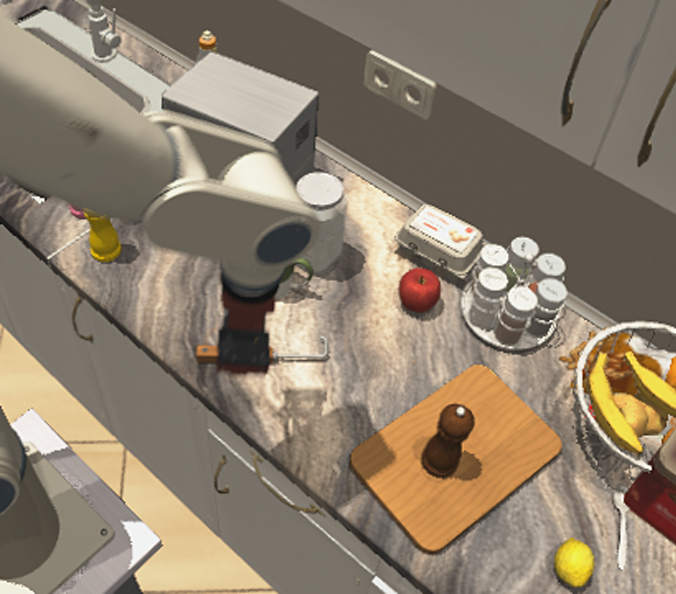

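```bash
python3 - <<'E'
from h import *
from cell import env
c=env.capture("top"); a=cv2.cvtColor(c["frame"],cv2.COLOR_RGB2BGR)[130:330,160:390]
e=[HG+(-.126*np.sin(1.5))*XO+y*YO+(.126*np.cos(1.5))*ZO for y in(-.111,.111)]
print((proj(c,e)-[160,130])*3)
cv2.imwrite("pics/f2.png",cv2.resize(a,None,fx=3,fy=3,interpolation=cv2.INTER_CUBIC))
E
```

```text
[[369. 381.]
 [168. 357.]]
```

View pics/f2.png

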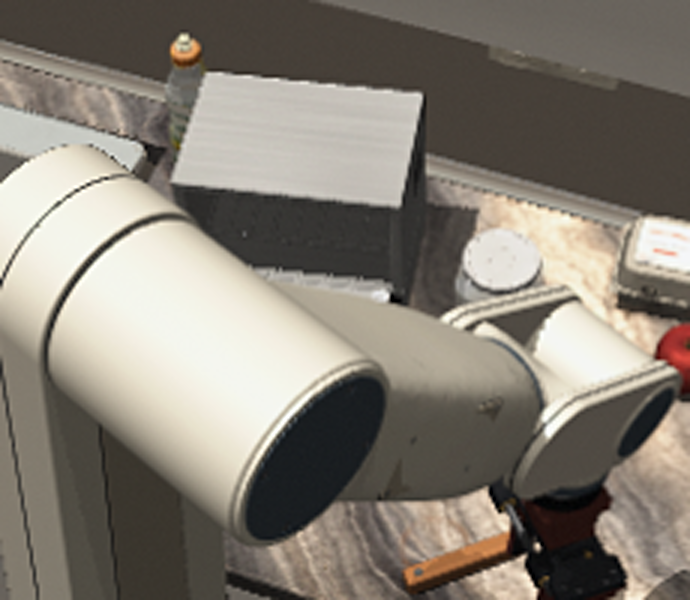

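```bash
python3 -c "
from cell import env
print(env.sign_off())"
```

```text
the job is handed in; nothing more can be done
None
```

The job is done and handed in at about 21 s of robot time.

- **Mill:** the dark pepper mill stands upright on the chopping board, as the final scene picture shows.
- **Door:** I put the hook through the ring and pulled the door down along its arc. At the bottom I pressed on with about 5 N; the force stopped rising while the hand sank another 5 mm. I took that as the pole turning slightly in the grip with the door at its stop. A picture then showed the door lying level.
- **Pole:** the hook slid out sideways without noticeable force. The pole was set down under control and lies flat on the bare worktop, close to where it started and clear of the oven. The hand opened and moved away.

**Checks that were incomplete or off:**
- After I withdrew the hook, the arm hid the door's outer edge. The last picture shows only the inner part of the open door, so "fully open" rests on the earlier picture and the force reading.
- The sugar jar looks unmoved in the last picture. The mug and the tumbler were mostly or fully hidden by the arm, but no contact with either showed in the forces.
- The pole was pressed onto the worktop with a brief 32 N on the wrist before I eased off. The mill's placing peaked at about 25 N.
- I viewed 17 pictures, more than the budget of 10.

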